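# Lay out a lever for tack welding

## Task

Dry-lay the parts of a lever in front of the clamp block, ready for tacking: lay the long pale flat bar on the bench parallel to the block's face with the two cap screws, centred on it and with a clear gap of 60 mm to that face, then lay the short dark bar flat on top of it, squarely across its middle. Facing the screw face, stand the tall bush upright on the left end of the flat bar and the short bush upright on its right end, each flush with the end and centred on the bar's width, so that the dark bar is between them, and lay the thick washer flat and centred on top of the tall bush. Leave the hex bolt where it lies.

Things in the scene. Friction and masses are not known exactly. Their poses are not given: they have to be found in the camera images.
- clamp_block: pale aluminium clamp block fixed to the bench (it never moves): 30 mm thick (x) by 70 mm long (y) by 48 mm high, with a thumb stud on top up to 78 mm, near the right end of the top as seen when facing the screw face. Origin on the bench under it, half-way along its length. Its own -x axis points out of the screw face towards the robot's side; the flat of that face is at x = -12 mm and two dark cap screws stand out to -18 mm. +y is to the left for one who faces the screw face.
- flat_bar_c (a point): centre of the long pale steel flat bar, 30 (x) x 140 (y, its length) x 10 mm (z); starts flat on the bench. The bar has no front or back: either end may be left.
- cross_bar_c (a point): centre of the short dark steel bar, 20 (x) x 90 (y, its length) x 12 mm (z); starts flat on the bench
- tall_bush_c (a point): centre of the tall pale steel bush, a thick-walled ring 35 mm in diameter and 36 mm high, z along its axis; starts upright on the bench
- short_bush_c (a point): centre of the short pale steel bush, a thick-walled ring 28 mm in diameter and 20 mm high, z along its axis; starts upright on the bench
- washer_c (a point): centre of the thick flat steel washer, 42 mm in diameter and 5 mm thick, z along its axis; starts flat on the bench
- hex_bolt_c (a point): centre of a hex bolt with a nut on it, 17 x 58 (y, its length) x 19 mm, lying on the bench among the parts; not needed, to be left alone
Things that resemble listed ones, but are neither listed nor needed, are in the scene too. Several things look just like the part that bears cross_bar_c: the one meant starts farthest to the robot's left.

How it is judged:
By the outcome, as a careful person would: the job done as asked, in the order asked, and still so for the second after the job is handed in, with the robot touching nothing.
It also fails if it takes over 128 s, if anything falls off the work surface, if the arm or the gripper's body presses on something with over 40 N, if the wrist force passes 120 N, or if a joint passes its speed limit or range.

## Robot

A 6-joint arm with a two-finger parallel gripper is mounted at the origin on a cart in front of the work surface, level with it; the furniture and walls round the work are solid. World frame = base frame: x ahead of the robot, y to its left, z up, the work surface at z = 0. Lengths are in m, angles in rad, forces in N, time in s.
With the tool pointing down it reaches from about 0.3 to 1 m from the base axis. Payload 5.1 kg.
Tool frame: the origin (TCP) lies at the very end of the fingers, on their centre line; the grasp point (between the pads) lies 19 mm behind it; z points along the fingers, y is the line along which they close (so a half turn about z gives the same grasp; the last joint's range is limited). The gripper opens to 95 mm and grips with 3 to 60 N. Pads are 20 mm wide; open, the fingers measure 119 mm over their backs; the gripper's body (75 mm by 180 mm) begins 59 mm behind the grasp point.
Start: joints at [1.255, 0.124, 1.65, -0, 1.367, -0.083], TCP at [0.15, 0.632, 0.188] pointing down, gripper open.
Joint ranges: [-2.61, 2.61], [-1.02, 2.33], [0.03, 2.71], [-1.35, 4.49], [0.32, 2.68], [-2.91, 2.91]. Speed limits (rad/s): [2.57, 2.57, 3.14, 3.14, 3.14, 3.14].

## Interface

Orientations are given as a unit quaternion [x, y, z, w].
In Python, from plant import arm, viewer gives the robot as it stands.
- The arm moves only by the shell command python3 -m jog 'ROWS'. ROWS is JSON, a list that holds one entry, the list of rows, each a list of 5 numbers: the shift along the tool's x, y, z in mm, then the turn about the tool's z in degrees, then the gripper command: -1 is fully open, 1 is shut, values between are in proportion. In form: [[[x, y, z, roll, fingers], ...]]. A call has exactly 10 rows; each row is the pose to reach, as a shift and turn from the pose commanded when the call began, along the tool's axes at that moment; what a row does not reach only later rows make up. A row lasts 1/8 s, in which the tool goes at most 62.5 mm and 10.7 degrees, less where a joint would pass 70% of its speed; a pose out of reach is approached as far as the arm can. A call with a gripper value outside its range is refused whole. The fingers move at their own pace and stop on an object; the grip force is fixed at half the most. Time passes only in rows, so rows that repeat a pose let the fingers close, or fill a call up. It gives the time, the measured TCP pose, the force, the opening and the grip force at its end, in the units of the state.
- arm.state(): the state, without advancing time (a new reading comes with each control period).
- viewer.get_image(name): name is "side" or "top"; returns a dict with "image" (400x640x3 uint8, blue, green, red), "camera_matrix" (3x3 intrinsics, pixels), "rvec" (rotation vector, rad) and "tvec" (3), from world to camera coordinates, as OpenCV has them. Camera axes: x right, y down, z forward; pixel columns grow to the right and rows downward; lengths in m; the calibration is good to about 2 mm. A picture is of the moment at which its call begins. There is no depth.
- arm.job_done(): hands the job in; it is judged then, once.
The state is a dict: "t": time; "joint_positions": joint angles; "dq": joint speeds; "effort": joint torques, N m; "eef_pos": TCP position; "eef_rot": TCP orientation; "wrist_force": force on the tool from outside, world axes, zero at the start; "ft_torque": the same for the moment, N m; "gripper_width": finger opening in m; "grasp_force": force on a finger pad.
Only numpy, scipy, OpenCV 4.12 (cv2) and the standard library are available. Lean on these libraries where they do the work, as an engineer would, in place of code of your own. Each camera call takes 0.05 s, during which the arm holds its last target. There are 200 camera calls.

## Working session

There is one attempt and no reset: what is moved stays moved. The work goes in short steps, Python scripts to look and compute and a shell command to move; the robot and the scene stay as the last step left them, time stands still between calls to the robot, and variables do not carry over. Pictures are saved under pics/ and viewed, at most 14 in all, crops included, and the job is handed in when it is done.

```bash
mkdir -p pics; cat > h.py <<'E'
import numpy as np, cv2, json
from plant import arm, viewer
from scipy.spatial.transform import Rotation as R
def snap(cam,fn,crop=None,scale=1):
    d=viewer.get_image(cam); im=d['image']
    np.savez(f'{cam}.npz',K=d['camera_matrix'],r=d['rvec'],t=d['tvec'],im=im)
    if crop: x0,y0,x1,y1=crop; im=im[y0:y1,x0:x1]
    im=cv2.resize(im,None,fx=scale,fy=scale,interpolation=cv2.INTER_CUBIC); cv2.imwrite('pics/'+fn,im)
def px(cam,u,v,z):
    d=np.load(f'{cam}.npz'); Rm=cv2.Rodrigues(d['r'])[0]; t=d['t'].reshape(3)
    ray=Rm.T@np.linalg.inv(d['K'])@np.array([u,v,1.]); c=-Rm.T@t
    return (c+ray*(z-c[2])/ray[2])
def proj(cam,p):
    d=np.load(f'{cam}.npz'); return cv2.projectPoints(np.array(p,float).reshape(-1,3),d['r'],d['t'],d['K'],None)[0].reshape(-1,2)
def rel(x,y,z=None):
    s=arm.state(); Rm=R.from_quat(s['eef_rot']).as_matrix(); p=np.array(s['eef_pos'])
    return (Rm.T@(np.array([x,y,p[2] if z is None else z])-p)*1000).round(1)
def st():
    s=arm.state(); Rm=R.from_quat(s['eef_rot']).as_matrix()
    print('t',round(s['t'],2),'p',np.round(s['eef_pos'],4),'x',Rm[:,0].round(3),'y',Rm[:,1].round(3),'zz',Rm[:,2].round(3),'w',s['gripper_width'],'F',np.round(s['wrist_force'],1),'q6',np.round(s['joint_positions'],2))
E
python3 - <<'E'
from h import *
snap('top','t0.png',None,1.25); snap('side','s0.png',None,1.25); st()
for c in('top','side'):
    d=np.load(c+'.npz'); print(c,-cv2.Rodrigues(d['r'])[0].T@d['t'].reshape(3),d['K'][0,0])
E
```

```text
t 0.1 p [0.1498 0.6318 0.1872] x [-0.973  0.231  0.   ] y [ 0.231  0.973 -0.002] zz [-0.001 -0.002 -1.   ] w 0.09526093490491865 F [-0.9  0.5 -0.4] q6 [ 1.26  0.12  1.65  0.    1.37 -0.08]
top [0.41980582 0.05812759 0.97032207] 437.8098955814255
side [0.50449267 1.07474691 0.72792872] 434.8193835005725
```

View pics/t0.png

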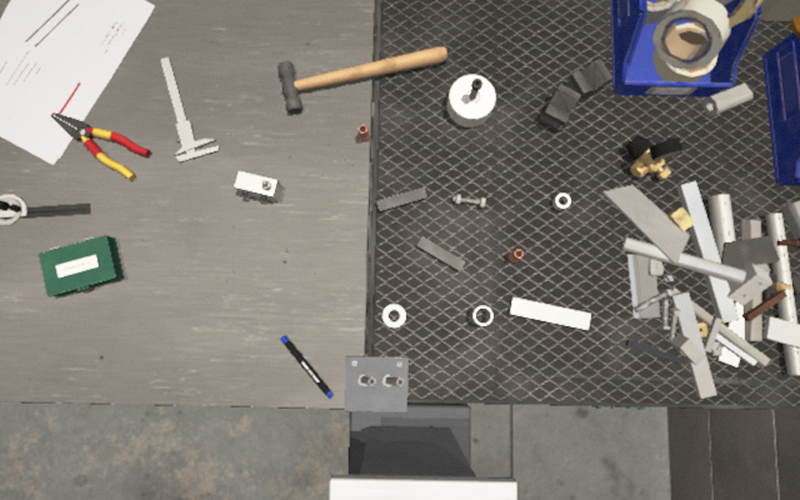

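View pics/s0.png

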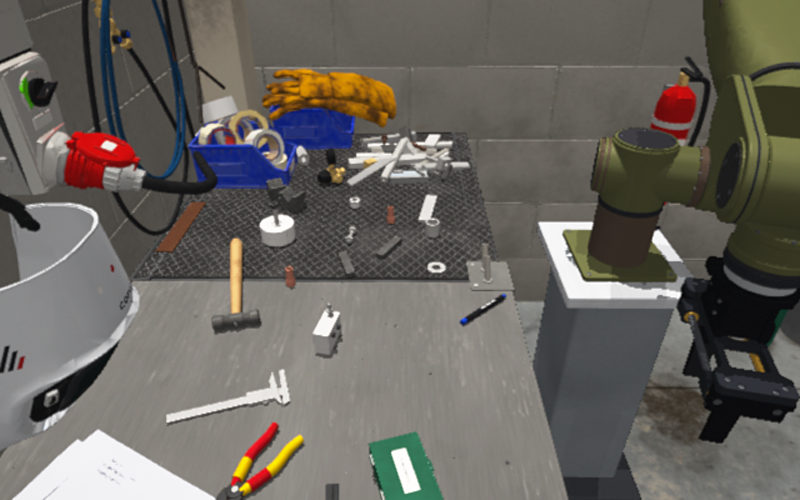

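```bash
python3 - <<'E'
from h import *
im=np.load('top.npz')['im']
def c(x0,y0,x1,y1,s): return cv2.resize(im[y0:y1,x0:x1],None,fx=s,fy=s,interpolation=cv2.INTER_CUBIC)
cv2.imwrite('pics/a.png',c(290,140,490,280,4))
b=c(180,130,240,170,8); d=c(0,150,80,190,4)
o=np.zeros((500,480,3),np.uint8); o[:320]=b; o[330:490,:320]=d
cv2.imwrite('pics/b.png',o)
E
```

```text
(no output)
```

View pics/a.png

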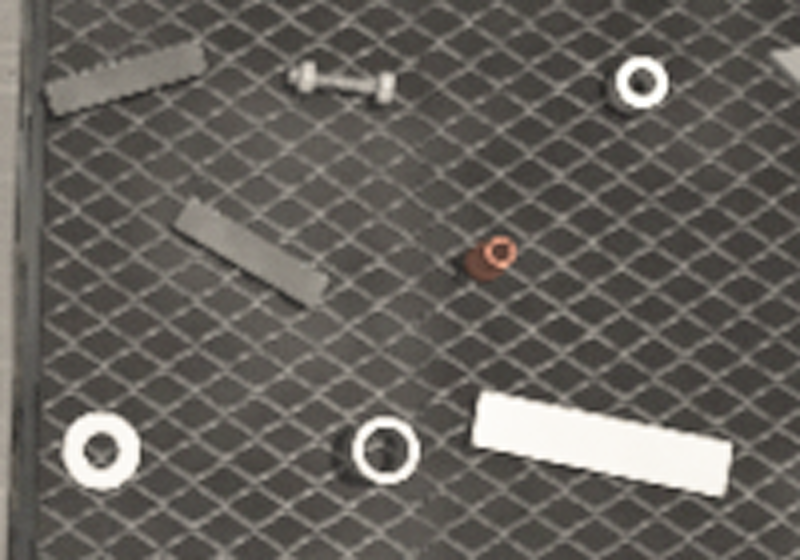

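View pics/b.png

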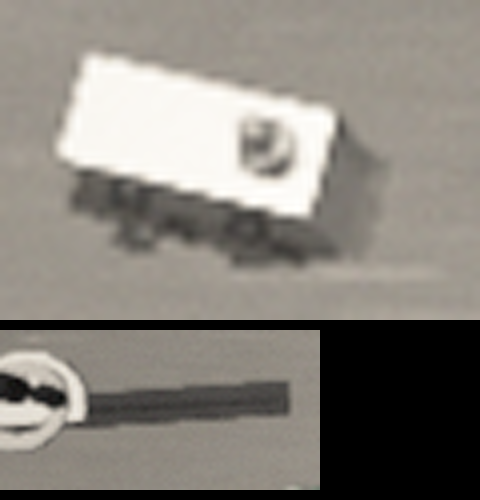

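```bash
cat >> h.py <<'E'
def outline(cam,box,z,thr,inv=False):
    """hull outline of the biggest blob in the box, as world points at height z"""
    im=cv2.cvtColor(np.load(f'{cam}.npz')['im'],cv2.COLOR_BGR2GRAY); x0,y0,x1,y1=box
    g=cv2.resize(im[y0:y1,x0:x1],None,fx=8,fy=8,interpolation=cv2.INTER_CUBIC)
    m=(g>thr).astype(np.uint8) if not inv else (g<thr).astype(np.uint8)
    c=max(cv2.findContours(m,cv2.RETR_EXTERNAL,cv2.CHAIN_APPROX_NONE)[0],key=cv2.contourArea)
    c=cv2.convexHull(c).reshape(-1,2)
    return np.array([px(cam,x0+(u+.5)/8-.5,y0+(v+.5)/8-.5,z)[:2] for u,v in c])
def rect(P):
    (cx,cy),(w,h),_=r=cv2.minAreaRect((P*1000).astype(np.float32)); b=cv2.boxPoints(r)
    e=b[1]-b[0],b[2]-b[1]; e=max(e,key=np.linalg.norm); a=np.degrees(np.arctan2(e[1],e[0]))%180
    return np.round([cx,cy,max(w,h),min(w,h),a],1)  # mm; a=angle of long axis
def circ(P):
    (cx,cy),r=cv2.minEnclosingCircle((P*1000).astype(np.float32)); return np.round([cx,cy,2*r],1)
E
python3 - <<'E'
from h import *
print('flat',rect(outline('top',(400,230,480,270),.01,150)))
print('block',rect(outline('top',(183,132,228,162),.048,190)))
for n,b,z in(('washer',(300,238,330,266),.005),('tall',(370,238,402,266),.036),('short',(438,150,462,170),.02)): print(n,circ(outline('top',b,z,150)))
def cr(pts,z): return rect(np.array([px('top',290+u/4-.375,140+v/4-.375,z)[:2] for u,v in pts]))
print('cross',cr([(45,84),(202,40),(207,66),(52,116)],.012)); print('decoy',cr([(190,198),(328,276),(314,306),(174,226)],.012))
print('bolt',px('top',290+345/4,140+82/4,.01))
B=[px('top',180+u/8-.44,130+v/8-.44,.048)[:2] for u,v in[(88,52),(338,110),(308,217),(60,157)]]
print('block manual',rect(np.array(B)))
E
```

```text
flat [ 436.  -217.2  142.    32.9   79.7]
block [647.6 299.4  71.4  31.6  77.6]
washer [426.   56.2  44.8]
tall [429.5 -94.9  36.8]
short [ 635.6 -239.8   30.7]
cross [633.2  45.9  92.6  18.5 107.2]
decoy [536.9 -24.7  88.6  18.3  61.4]
bolt [ 0.63314291 -0.07696663  0.01      ]
block manual [647.5 298.8  69.6  30.3  78. ]
```

```bash
python3 -m jog '[[[-383,-402,0,86.9,-1],[-383,-402,0,86.9,-1],[-383,-402,0,86.9,-1],[-383,-402,0,86.9,-1],[-383,-402,0,86.9,-1],[-383,-402,0,86.9,-1],[-383,-402,0,86.9,-1],[-383,-402,0,86.9,-1],[-383,-402,0,86.9,-1],[-383,-402,0,86.9,-1]]]'; python3 -c "
from h import *
st();print(rel(.436,-.2172,.004))"
```

```text
t: 1.35
eef_pos: [0.4309, 0.1501, 0.188]
eef_rot: [0.769, 0.639, -0.0, 0.0]
wrist_force: [-0.9, 0.9, -0.2]
gripper_width: 0.0949
grasp_force: 0.0
t 1.35 p [0.4309 0.1501 0.188 ] x [ 0.184  0.983 -0.001] y [ 0.983 -0.184 -0.001] zz [-0.001 -0.001 -1.   ] w 0.09492604037203302 F [-0.9  0.9 -0.2] q6 [ 0.22 -0.32  2.06 -0.    1.4   0.4 ]
[-360.    72.7  184.2]
```

```bash
python3 -m jog '[[[-360,72.5,0,0,-1],[-360,72.5,0,0,-1],[-360,72.5,0,0,-1],[-360,72.5,0,0,-1],[-360,72.5,0,0,-1],[-360,72.5,60,0,-1],[-360,72.5,120,0,-0.4],[-360,72.5,150,0,-0.3],[-360,72.5,170,0,-0.2],[-360,72.5,183.5,0,-0.2]]]'; python3 -m jog '[[[0,0,0,0,-0.2],[0,0,0,0,1],[0,0,0,0,1],[0,0,0,0,1],[0,0,0,0,1],[0,0,0,0,1],[0,0,0,0,1],[0,0,0,0,1],[0,0,0,0,1],[0,0,0,0,1]]]'; python3 -c "
from h import *
st()"
```

```text
t: 2.6
eef_pos: [0.4368, -0.2126, 0.0032]
eef_rot: [0.767, 0.642, -0.0, -0.001]
wrist_force: [-0.4, 0.4, -0.4]
gripper_width: 0.0612
grasp_force: 0.0
t: 3.85
eef_pos: [0.4373, -0.2142, 0.0049]
eef_rot: [0.767, 0.641, -0.0, 0.0]
wrist_force: [0.2, -0.3, -0.3]
gripper_width: 0.0004
grasp_force: 0.0
t 3.85 p [ 0.4373 -0.2142  0.0049] x [ 0.178  0.984 -0.   ] y [ 0.984 -0.178  0.   ] zz [ 0. -0. -1.] w 0.00041723319837715637 F [ 0.2 -0.3 -0.3] q6 [-0.57 -0.04  2.16 -0.    1.03 -0.39]
```

```bash
python3 - <<'E'
from h import *
snap('top','c.png',(330,180,530,330),4); st()
print(proj('top',[.4373,-.2142,.005]), proj('side',[.4373,-.2142,.005]) if 0 else '')
snap('side','d.png',(270,130,430,240),5)
E
```

```text
t 3.9 p [ 0.4372 -0.2142  0.0048] x [0.178 0.984 0.   ] y [ 0.984 -0.178 -0.   ] zz [-0.  0. -1.] w 0.0003808585366555962 F [-0.6  0.7 -0.2] q6 [-0.57 -0.04  2.16 -0.    1.03 -0.39]
[[438.065325   249.77099634]]
```

View pics/d.png

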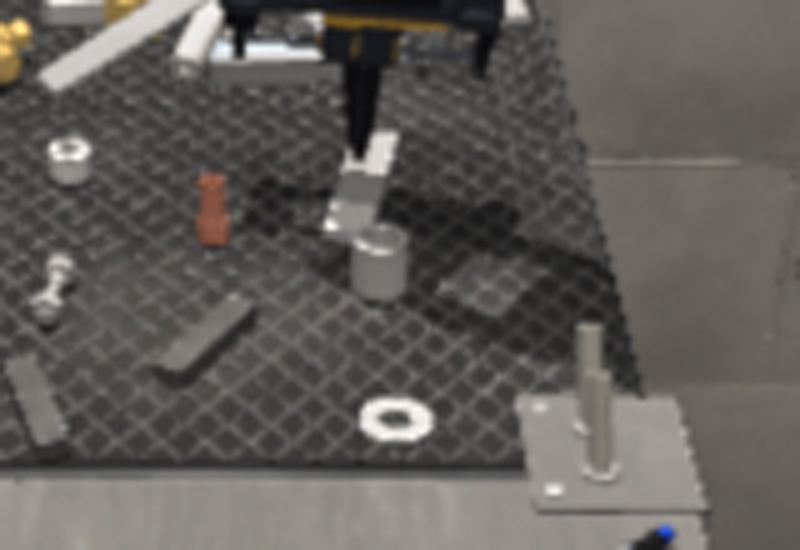

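```bash
python3 - <<'E'
from h import *
f=lambda p:((proj('side',p)-[270,130])*5+2).round(0).tolist()
for z in(0,.005,.01,.02,.03,.04): print(z,f([.4373,-.2142,z]))
a=np.radians(79.7);u=np.array([np.cos(a),np.sin(a),0])*.07;c=np.array([.436,-.217,.01]);print(f([c+u,c-u,c]))
print('washer',f([.426,.056,.005]),'tall',f([.4295,-.095,.036]),'short',f([.6356,-.2398,.02]),'cross',f([.6332,.0459,.012]))
im=np.load('side.npz')['im']
E
```

```text
0 [[358.0, 191.0]]
0.005 [[358.0, 185.0]]
0.01 [[358.0, 178.0]]
0.02 [[358.0, 165.0]]
0.03 [[359.0, 152.0]]
0.04 [[359.0, 139.0]]
[[344.0, 228.0], [374.0, 129.0], [360.0, 176.0]]
washer [[395.0, 416.0]] tall [[379.0, 235.0]] short [[67.0, 147.0]] cross [[35.0, 395.0]]
```

View pics/c.png

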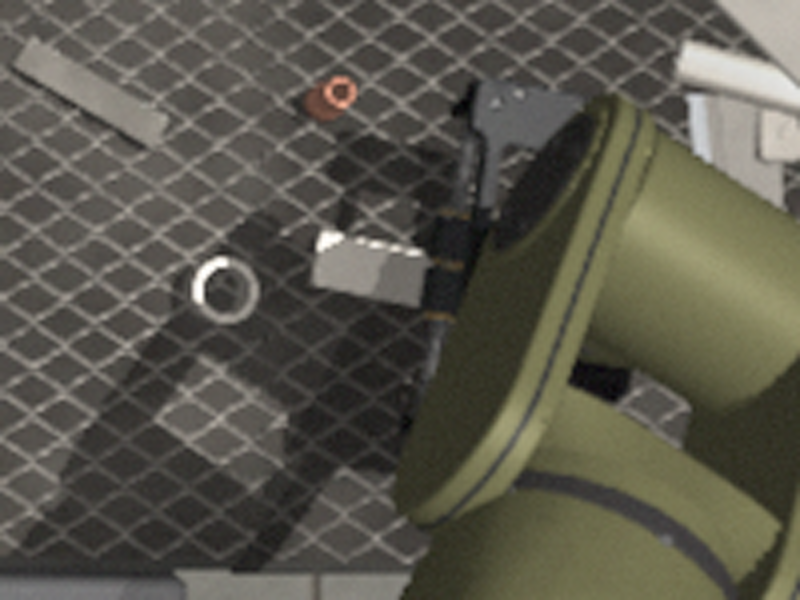

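```bash
python3 - <<'E'
from h import *
x=np.array([-.973,.231,0]);y=np.array([.231,.973,0]);c=np.array([.1498,.6318,.1872])
for s in(-1,1):
  for dz in(0,.019,.08): print(s,dz,(proj('side',c+s*y*.0475+[0,0,dz])*1.25).round(0), )
im=cv2.imread('pics/s0.png')[330:500,600:800]; cv2.imwrite('pics/e.png',cv2.resize(im,None,fx=3.5,fy=3.5,interpolation=cv2.INTER_CUBIC))
cr=cv2.resize(np.load('side.npz')['im'][145:185,320:370],None,fx=10,fy=10,interpolation=cv2.INTER_CUBIC); cv2.imwrite('pics/f.png',cv2.convertScaleAbs(cr,alpha=1.6,beta=20))
E
```

```text
-1 0 [[686. 390.]]
-1 0.019 [[691. 380.]]
-1 0.08 [[706. 344.]]
1 0 [[702. 452.]]
1 0.019 [[707. 442.]]
1 0.08 [[725. 405.]]
```

View pics/f.png

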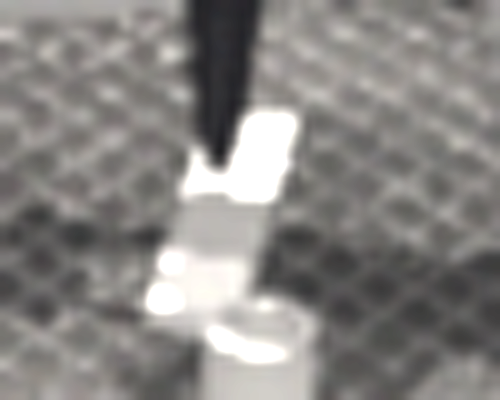

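View pics/e.png

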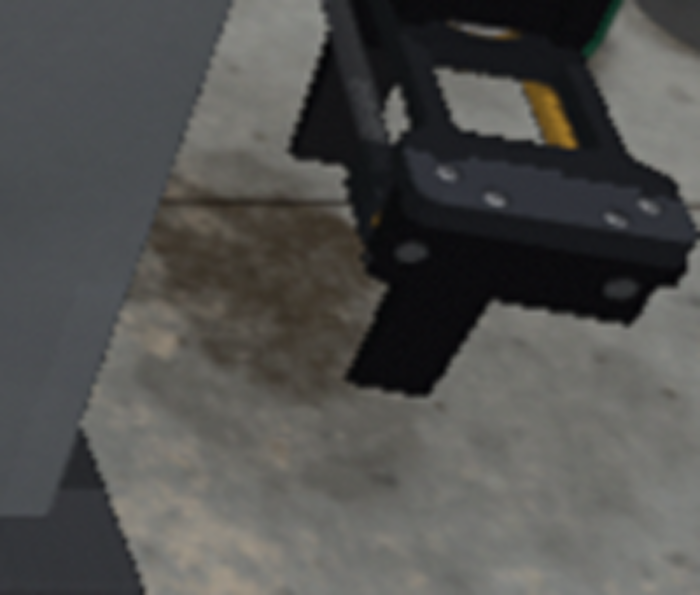

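```bash
python3 -m jog '[[[0,0,-30,0,-0.2],[0,0,-30,0,-0.2],[29,-0.7,-30,0,-0.2],[29,-0.7,-30,0,-0.2],[29,-0.7,-20,0,-0.2],[29,-0.7,0,0,-0.2],[29,-0.7,8,0,-0.2],[29,-0.7,12,0,-0.2],[29,-0.7,16,0,-0.2],[29,-0.7,16,0,-0.2]]]'; python3 -c "
from h import *
st();snap('side','g.png')"
```

```text
t: 5.2
eef_pos: [0.4418, -0.1857, -0.0111]
eef_rot: [0.767, 0.641, -0.0, 0.0]
wrist_force: [-0.6, 0.2, 0.8]
gripper_width: 0.0572
grasp_force: 0.0
t 5.2 p [ 0.4418 -0.1857 -0.0111] x [ 0.178  0.984 -0.   ] y [ 0.984 -0.178  0.   ] zz [ 0. -0. -1.] w 0.05717520969136308 F [-0.6  0.2  0.8] q6 [-0.51 -0.04  2.18 -0.    1.   -0.33]
```

```bash
python3 - <<'E'
from h import *
s=arm.state();p=np.array(s['eef_pos']);y=R.from_quat(s['eef_rot']).as_matrix()[:,1]
for k in(-.03,.03):
  print([ (proj('side',p+y*k+[0,0,d])[0]-[310,140]).round(1).tolist() for d in(0,.01,.02,.03)])
im=np.load('side.npz')['im'][140:195,310:375]
cv2.imwrite('pics/g2.png',cv2.resize(im,None,fx=10,fy=10,interpolation=cv2.INTER_CUBIC))
E
```

```text
[[38.9, 35.7], [39.0, 33.1], [39.1, 30.5], [39.2, 27.9]]
[[21.1, 34.1], [21.1, 31.5], [21.2, 28.9], [21.2, 26.2]]
```

View pics/g2.png

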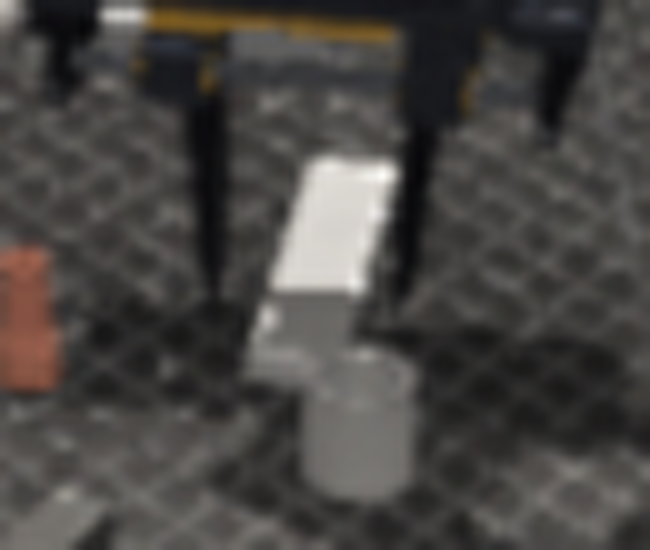

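```bash
python3 -m jog '[[[0,0,2,0,-0.2],[0,0,4,0,-0.2],[0,0,6,0,-0.2],[0,0,6,0,-0.2],[0,0,6,0,1],[0,0,6,0,1],[0,0,6,0,1],[0,0,6,0,1],[0,0,6,0,1],[0,0,6,0,1]]]'
```

```text
t: 6.5
eef_pos: [0.4417, -0.1856, -0.0171]
eef_rot: [0.767, 0.641, -0.0, -0.0]
wrist_force: [-0.3, 1.0, 1.4]
gripper_width: 0.0281
grasp_force: 30.0
```

```bash
python3 -m jog '[[[0,0,-20,0,1],[0,0,-60,0,1],[0,0,-110,0,1],[50,3,-110,0,1],[100,5,-110,0,1],[155,8,-110,0,1],[210,11,-110,0,1],[270,14,-110,0,1],[330,17,-110,0,1],[390,20,-110,1.9,1]]]'; python3 -c "
from h import *
st();print(rel(.5664,.3495,-.016))"
```

```text
t: 7.75
eef_pos: [0.5311, 0.1967, 0.093]
eef_rot: [0.778, 0.628, 0.0, 0.0]
wrist_force: [1.0, -0.1, -0.1]
gripper_width: 0.0004
grasp_force: 0.0
t 7.75 p [0.5311 0.1967 0.093 ] x [0.211 0.978 0.   ] y [ 0.978 -0.211  0.001] zz [ 0.001  0.    -1.   ] w 0.0004426447029460568 F [ 1.  -0.1 -0.1] q6 [ 0.26  0.02  1.93 -0.    1.19  0.47]
[156.7   2.3 109. ]
```

```bash
python3 - <<'E'
from h import *
snap('top','h.png'); 
im=cv2.cvtColor(np.load('top.npz')['im'],cv2.COLOR_BGR2GRAY)
n,l,s,c=cv2.connectedComponentsWithStats((im>150).astype(np.uint8))
for i in range(1,n):
    if 80<s[i,4]<2000 and 180<c[i,0]<485 and s[i,1]>110: print(s[i],c[i].round(), px('top',*c[i],.01)[:2].round(3))
E
```

```text
[161 126  40  16 318] [181. 133.] [0.686 0.363]
[ 249  129   46   60 1090] [280. 153.] [0.645 0.139]
[444 154  13  13 102] [450. 160.] [ 0.638 -0.243]
[261 180  17  12 139] [268. 186.] [0.571 0.163]
[270 223  23  27 420] [282. 236.] [0.46  0.128]
[374 237  60  24 881] [402. 246.] [ 0.444 -0.133]
[306 243  19  20 241] [315. 252.] [0.427 0.056]
[296 316  19  12 116] [304. 321.] [0.28  0.076]
[ 295  383  119   17 1842] [354. 392.] [ 0.138 -0.031]
```

```bash
python3 - <<'E'
from h import *
d=np.load('top.npz'); cv2.imwrite('pics/h2.png',cv2.resize(d['im'][140:290,290:450],None,fx=5,fy=4,interpolation=cv2.INTER_CUBIC)[:600,:800])
E
```

```text
(no output)
```

View pics/h2.png

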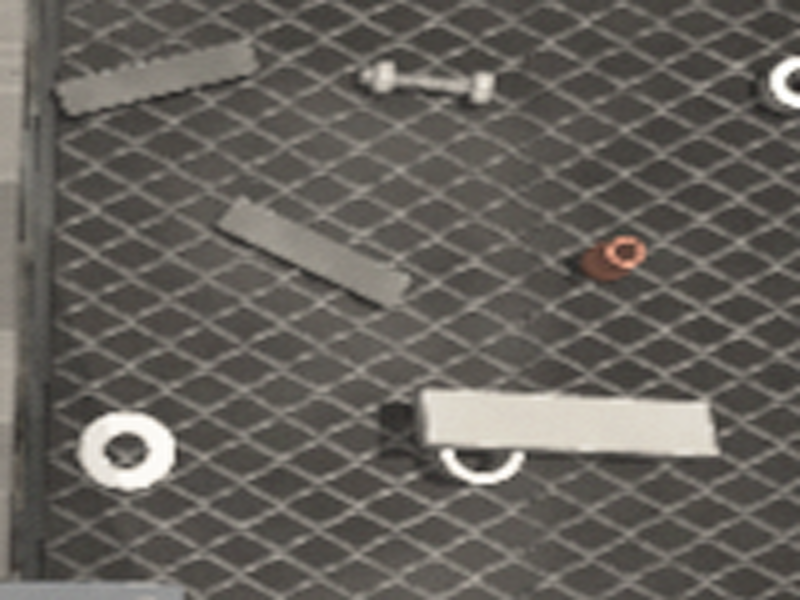

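```bash
python3 - <<'E'
from h import *
n=lambda u,v:(290+(u+.5)/5-.5,140+(v+.5)/4-.5)
r=px('top',*n(716,429),.010)
from scipy.optimize import brentq
f=lambda h:np.linalg.norm(px('top',*n(422.5,418),h)-r)-.14
for h in np.arange(.01,.08,.01): print(h,f(h))
h=.045
l=px('top',*n(422.5,418),h); print(l,r,(l+r)/2)
E
```

```text
0.01 -0.011457905628034698
0.02 -0.009717141476836
0.03 -0.007229322470942795
0.04 -0.004035450262924706
0.05 -0.0001839024074518636
0.060000000000000005 0.004272658164791776
0.06999999999999999 0.009280055697281131
0.08 0.01478483953913079
[ 0.44566809 -0.0680721   0.045     ] [ 0.44327006 -0.20134331  0.01      ] [ 0.44446908 -0.1347077   0.0275    ]
```

```bash
python3 -m jog '[[[-60,-2,0,-5,-0.2],[-120,-5,0,-11.2,-0.2],[-180,-7,0,-11.2,-0.2],[-240,-10,0,-11.2,-0.2],[-300,-12,0,-11.2,-0.2],[-345.6,-14.1,10,-11.2,-0.2],[-345.6,-14.1,50,-11.2,-0.2],[-345.6,-14.1,80,-11.2,-0.2],[-345.6,-14.1,95,-11.2,-0.2],[-345.6,-14.1,105,-11.2,-0.2]]]';python3 -m jog '[[[0,0,0,0,1],[0,0,0,0,1],[0,0,0,0,1],[0,0,0,0,1],[0,0,0,0,1],[0,0,0,0,1],[0,0,-10,0,1],[0,0,-25,0,1],[0,0,-40,0,1],[0,0,-50,0,1]]]'; python3 -c "
from h import *
st()"
```

```text
t: 9.05
eef_pos: [0.4444, -0.1402, -0.0125]
eef_rot: [0.713, 0.701, 0.0, 0.0]
wrist_force: [1.1, -1.5, -0.3]
gripper_width: 0.0571
grasp_force: 0.0
t: 10.3
eef_pos: [0.4448, -0.1404, 0.0394]
eef_rot: [0.713, 0.701, 0.0, 0.001]
wrist_force: [0.0, -0.4, -3.1]
gripper_width: 0.0304
grasp_force: 30.0
t 10.3 p [ 0.4448 -0.1404  0.0394] x [ 0.016  1.    -0.001] y [ 1.    -0.016  0.002] zz [ 0.002 -0.001 -1.   ] w 0.03035863345086115 F [ 0.  -0.4 -3.1] q6 [-0.42 -0.15  2.18  0.    1.1  -0.4 ]
```

```bash
python3 -m jog '[[[-40,0,0,0,1],[-80,0,0,0,1],[-90,0,0,0,1],[-90,0,20,0,1],[-90,0,40,0,1],[-90,0,51,0,1],[-90,0,51,0,-0.2],[-90,0,51,0,-0.2],[-90,0,51,0,-0.2],[-90,0,51,0,-0.2]]]'; python3 -m jog '[[[0,0,0,0,-0.2],[0,0,2,0,-0.2],[0,0,4,0,-0.2],[0,0,6,0,-0.2],[0,0,8,0,-0.2],[0,0,9,0,-0.2],[0,0,9,0,-0.2],[0,0,9,0,-0.2],[0,0,9,0,-0.2],[0,0,9,0,-0.2]]]'; python3 -c "
from h import *
st();snap('side','k.png');p=np.array(arm.state()['eef_pos']);print(((proj('side',[p,p+[0,0,.02]])-[300,120])*8).round())
im=np.load('side.npz')['im'][120:190,300:390]
cv2.imwrite('pics/k2.png',cv2.resize(im,None,fx=8,fy=8,interpolation=cv2.INTER_CUBIC))"
```

```text
t: 11.55
eef_pos: [0.4434, -0.2306, -0.0123]
eef_rot: [0.713, 0.701, 0.0, 0.001]
wrist_force: [0.6, 0.8, -0.8]
gripper_width: 0.0566
grasp_force: 0.0
t: 12.8
eef_pos: [0.4429, -0.2303, -0.022]
eef_rot: [0.713, 0.701, 0.0, 0.0]
wrist_force: [-0.7, 0.2, -0.4]
gripper_width: 0.0569
grasp_force: 0.0
t 12.8 p [ 0.4429 -0.2303 -0.022 ] x [ 0.016  1.    -0.   ] y [ 1.    -0.016  0.   ] zz [ 0. -0. -1.] w 0.05690381668443747 F [-0.7  0.2 -0.4] q6 [-0.59  0.03  2.14 -0.    0.98 -0.57]
[[313. 409.]
 [314. 369.]]
```

View pics/k2.png

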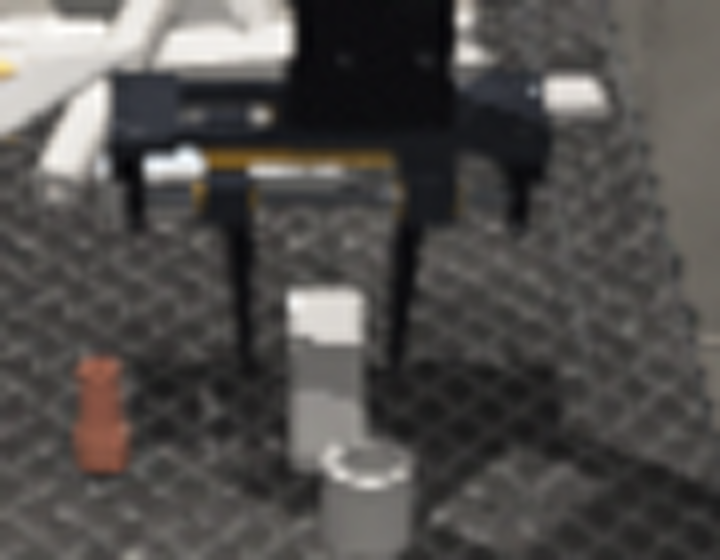

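```bash
python3 - <<'E'
from h import *
for u,v in((288,289),(362,289),(325,289),(291,458)): print(px('side',300+(u+.5)/8-.5,120+(v+.5)/8-.5,.01).round(4))
E
python3 -m jog '[[[0,0,0,0,1],[0,0,0,0,1],[0,0,0,0,1],[0,0,0,0,1],[0,0,0,0,1],[0,0,0,0,1],[0,0,0,0,1],[0,0,0,0,1],[0,0,0,0,1],[0,0,0,0,1]]]'
```

```text
[ 0.4546 -0.2832  0.01  ]
[ 0.4221 -0.2832  0.01  ]
[ 0.4383 -0.2832  0.01  ]
[ 0.4571 -0.1377  0.01  ]
t: 14.1
eef_pos: [0.4418, -0.2301, -0.0222]
eef_rot: [0.713, 0.701, -0.001, -0.001]
wrist_force: [-5.7, -0.7, 3.6]
gripper_width: 0.0297
grasp_force: 30.0
```

```bash
python3 -m jog '[[[0,0,0,0,0.1],[0,0,0,0,0.1],[0,0,0,0,0.1],[18,0,0,0,0.1],[18,0,0,0,0.1],[18,0,0,0,1],[18,0,0,0,1],[18,0,0,0,1],[18,0,0,0,1],[18,0,0,0,1]]]';python3 -m jog '[[[0,0,0,0,1],[0,0,0,0,1],[0,0,-5,0,1],[0,0,-10,0,1],[0,0,-20,0,1],[0,0,-40,0,1],[0,0,-60,0,1],[0,0,-80,0,1],[0,0,-100,0,1],[0,0,-100,0,1]]]'; python3 - <<'E'
from h import *
st(); print(rel(.5496+.0,.3206,-.020))
E
```

```text
t: 15.35
eef_pos: [0.4428, -0.2121, -0.0221]
eef_rot: [0.713, 0.701, -0.0, -0.0]
wrist_force: [-2.8, 1.0, 2.9]
gripper_width: 0.0295
grasp_force: 30.0
t: 16.6
eef_pos: [0.4447, -0.2132, 0.0802]
eef_rot: [0.713, 0.701, 0.001, 0.003]
wrist_force: [0.6, -0.1, -3.6]
gripper_width: 0.0296
grasp_force: 30.0
t 16.6 p [ 0.4447 -0.2132  0.0802] x [ 0.016  1.    -0.003] y [ 1.    -0.016  0.005] zz [ 0.004 -0.003 -1.   ] w 0.029630322586542288 F [ 0.6 -0.1 -3.6] q6 [-0.56 -0.14  2.1   0.    1.18 -0.54]
[535.7  95.7  99.3]
```

```bash
python3 -m jog '[[[30,5,0,0,1],[80,14,0,2,1],[140,24,0,5,1],[200,34,0,8,1],[260,45,0,11.3,1],[320,55,0,11.3,1],[380,65,0,11.3,1],[440,75,0,11.3,1],[500,85.5,0,11.3,1],[536,91.7,0,11.3,1]]]'; python3 - <<'E'
from h import *
st(); print(rel(.5449,.3212,-.0215))
E
```

```text
t: 17.85
eef_pos: [0.543, 0.3248, 0.0765]
eef_rot: [0.778, 0.628, -0.001, -0.0]
wrist_force: [0.1, -0.1, -3.8]
gripper_width: 0.0294
grasp_force: 30.0
t 17.85 p [0.543  0.3248 0.0765] x [ 0.21   0.978 -0.001] y [ 0.978 -0.21  -0.001] zz [-0.001 -0.    -1.   ] w 0.029395656311491488 F [ 0.1 -0.1 -3.8] q6 [0.45 0.18 1.78 0.   1.18 0.67]
[-3.1  2.7 98. ]
```

```bash
python3 -m jog '[[[0,0,0,0,1],[0,0,40,0,1],[0,0,70,0,1],[0,0,85,0,1],[0,0,92,0,1],[0,0,97,0,1],[0,0,100,0,1],[0,0,100.5,0,1],[0,0,100.5,0,1],[0,0,100.5,0,1]]]'; python3 - <<'E'
from h import *
st(); snap('side','m.png')
print(rect(outline('side',(200,200,320,330),.01,170)))
im=np.load('side.npz')['im'][210:330,220:360]
cv2.imwrite('pics/m2.png',cv2.resize(im,None,fx=5,fy=5,interpolation=cv2.INTER_CUBIC))
E
```

```text
t: 19.1
eef_pos: [0.544, 0.3224, -0.022]
eef_rot: [0.778, 0.628, 0.001, 0.0]
wrist_force: [-0.4, 0.0, -2.7]
gripper_width: 0.0298
grasp_force: 30.0
t 19.1 p [ 0.544   0.3224 -0.022 ] x [0.212 0.977 0.001] y [ 0.977 -0.212  0.001] zz [ 0.001  0.    -1.   ] w 0.029840814495475022 F [-0.4  0.  -2.7] q6 [ 0.45  0.29  1.83 -0.    1.01  0.66]
[732.6 427.5  82.1  67.3 103.3]
```

View pics/m2.png

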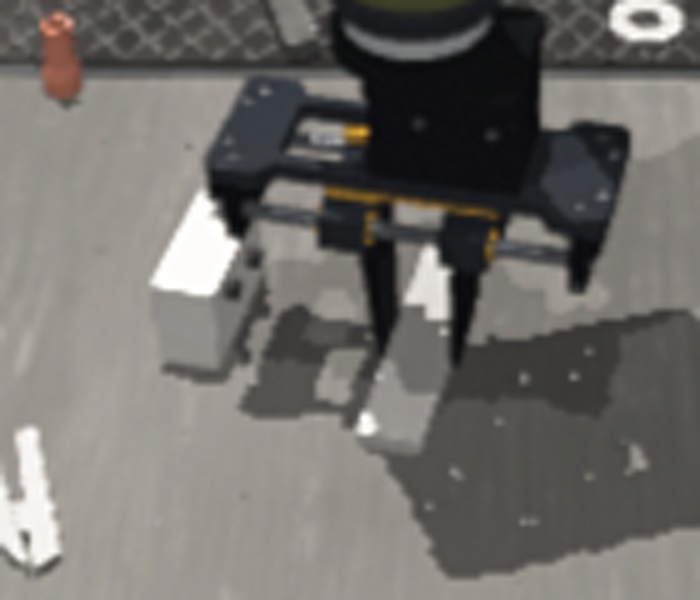

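```bash
python3 -m jog '[[[0,0,0,0,0.1],[0,0,0,0,0.1],[0,0,-20,0,0.1],[0,0,-60,0,0.1],[0,0,-110,0,0.1],[-60,0,-110,0,0.1],[-120,0,-110,0,0.1],[-180,0,-110,0,0.1],[-240,0,-110,0,0.1],[-280,0,-110,0,0.1]]]'; python3 - <<'E'
from h import *
st(); snap('top','n.png')
for thr in(150,170,190,210):
  print(thr,'bar',rect(outline('top',(165,150,240,215),.01,thr)),'block',rect(outline('top',(183,132,228,162),.048,thr)))
E
```

```text
t: 20.4
eef_pos: [0.4842, 0.0465, 0.0893]
eef_rot: [0.779, 0.627, 0.001, 0.001]
wrist_force: [0.2, -0.6, -0.2]
gripper_width: 0.0429
grasp_force: 0.0
t 20.4 p [0.4842 0.0465 0.0893] x [0.213 0.977 0.   ] y [ 0.977 -0.213  0.003] zz [ 0.003 -0.    -1.   ] w 0.04285520113724316 F [ 0.2 -0.6 -0.2] q6 [-0.01 -0.16  2.1  -0.    1.2   0.2 ]
150 bar [576.6 309.4 168.3 145.9  91.3] block [647.4 297.9  97.6  65.8  91.3]
170 bar [544.  318.4 142.5  33.4  77.6] block [647.9 299.5  72.4  32.7  77.6]
190 bar [543.8 318.1 140.9  31.7  77.6] block [647.7 299.4  71.4  31.7  77.6]
210 bar [543.7 318.  139.7  30.3  77.7] block [647.5 299.2  70.3  30.7  77.5]
```

```bash
python3 - <<'E'
from h import *
snap('side','n2.png')
for thr in(170,190,210):
  print(thr,'bar',rect(outline('side',(285,260,325,310),.01,thr)),'block',rect(outline('side',(248,235,275,271),.048,thr)))
im=cv2.cvtColor(np.load('side.npz')['im'],cv2.COLOR_BGR2GRAY)
n,l,s,c=cv2.connectedComponentsWithStats((im>190).astype(np.uint8))
for i in range(1,n):
    if s[i,4]>60 and 230<c[i,0]<340 and 200<c[i,1]<310: print(s[i])
E
python3 -m jog '[[[60,0,0,0,0.1],[120,0,0,0,0.1],[180,0,0,0,0.1],[240,0,0,0,0.1],[304,0,0,0,0.1],[304,0,20,0,0.1],[304,0,60,0,0.1],[304,0,90,0,0.1],[304,0,103,0,0.1],[304,0,109.5,0,0.1]]]'
```

```text
170 bar [544.1 324.3 132.6  32.6  77.9] block [646.3 299.2  76.9  33.9  76.8]
190 bar [544.1 324.1 131.8  31.3  78. ] block [646.3 300.   74.2  32.4  76.9]
210 bar [543.9 324.  131.1  30.1  77.8] block [646.4 300.7  71.5  31.1  77.2]
[250 247  22  22 250]
[291 256  27  42 528]
t: 21.75
eef_pos: [0.5485, 0.3455, -0.0223]
eef_rot: [0.779, 0.628, -0.0, -0.0]
wrist_force: [1.0, 0.4, 0.1]
gripper_width: 0.0434
grasp_force: 0.0
```

```bash
python3 -m jog '[[[0,0,0,0,1],[0,0,0,0,1],[0,0,0,0,1],[0,0,0,0,1],[0.5,2,0,0,1],[1,5,0,0,1],[2,8,0,0,1],[3,12,0,0,1],[3.6,14.7,0,0,1],[3.6,14.7,0,0,1]]]'; python3 -m jog '[[[0,0,0,0,1],[0,0,0,0,0.1],[0,0,0,0,0.1],[0,0,0,0,0.1],[0,0,-20,0,0.1],[0,0,-70,0,0.1],[0,0,-130,0,0.1],[-60,0,-130,0,0.1],[-120,0,-130,0,0.1],[-180,0,-130,0,-0.2]]]'; python3 -m jog '[[[-60,0,0,0,-0.4],[-120,0,0,0,-0.4],[-120,0,0,0,-0.4],[-120,0,0,0,-0.4],[-120,0,0,0,-0.4],[-120,0,0,0,-0.4],[-120,0,0,0,-0.4],[-120,0,0,0,-0.4],[-120,0,0,0,-0.4],[-120,0,0,0,-0.4]]]'; python3 - <<'E'
from h import *
st(); snap('top','o.png'); snap('side','o2.png')
for thr in(170,190,210):
  print(thr,'bar',rect(outline('top',(165,140,240,215),.01,thr)),'block',rect(outline('top',(183,132,228,162),.048,thr)),'S',rect(outline('side',(276,250,325,310),.01,thr)),rect(outline('side',(248,235,275,271),.048,thr)))
im=cv2.cvtColor(np.load('top.npz')['im'],cv2.COLOR_BGR2GRAY)
n,l,s,c=cv2.connectedComponentsWithStats((im>190).astype(np.uint8))
for i in range(1,n):
    if s[i,4]>60 and 150<c[i,0]<240 and 120<c[i,1]<230: print(s[i])
E
```

```text
t: 23.0
eef_pos: [0.5622, 0.3467, -0.0206]
eef_rot: [0.779, 0.627, -0.001, -0.001]
wrist_force: [-8.3, -0.6, 10.7]
gripper_width: 0.0295
grasp_force: 30.0
t: 24.25
eef_pos: [0.5258, 0.1687, 0.1098]
eef_rot: [0.778, 0.628, 0.001, 0.001]
wrist_force: [0.8, -0.8, 0.3]
gripper_width: 0.0485
grasp_force: 0.0
t: 25.5
eef_pos: [0.5002, 0.0529, 0.1078]
eef_rot: [0.778, 0.628, -0.0, -0.0]
wrist_force: [0.2, -0.6, -1.0]
gripper_width: 0.0664
grasp_force: 0.0
t 25.5 p [0.5002 0.0529 0.1078] x [ 0.212  0.977 -0.   ] y [ 0.977 -0.212 -0.   ] zz [-0. -0. -1.] w 0.06642965077948496 F [ 0.2 -0.6 -1. ] q6 [-0.   -0.14  2.05 -0.    1.23  0.21]
170 bar [556.8 318.7 142.2  32.9  77.4] block [647.9 299.4  72.4  32.7  77.6] S [555.9 319.5 143.3  32.7  77.1] [646.4 299.3  77.   33.9  76.8]
190 bar [556.6 318.5 141.   31.3  77.4] block [647.7 299.3  71.4  31.6  77.5] S [555.8 319.9 141.3  31.2  77.3] [646.3 300.   74.3  32.4  77. ]
210 bar [556.5 318.4 139.7  30.   77.2] block [647.4 299.3  70.3  30.6  77.7] S [555.7 320.2 139.8  30.   77.3] [646.4 300.7  71.5  31.1  77.2]
[187 137  35  20 430]
[166 178  64  27 858]
```

```bash
python3 -m jog '[[[60,0,0,0,0.1],[120,0,0,0,0.1],[180,0,0,0,0.1],[240,0,0,0,0.1],[300,0,0,0,0.1],[300,0,40,0,0.1],[300,0,80,0,0.1],[300,0,110,0,0.1],[300,0,123,0,0.1],[300,0,128.5,0,0.1]]]'; python3 -m jog '[[[0,0,0,0,1],[0,0,0,0,1],[0,0,0,0,1],[0,0,0,0,1],[0,0,0,0,1],[0.5,1,0,0,1],[0.5,2,0,0,1],[0.5,2.4,0,0,1],[0.5,2.4,0,0,1],[0.5,2.4,0,0,1]]]';  python3 -c "
from h import *
st()"; python3 -m jog '[[[0,0,0,0,1],[0,0,0,0,0.1],[0,0,0,0,0.1],[0,0,0,0,0.1],[0,0,-20,0,0.1],[0,0,-70,0,0.1],[0,0,-130,0,0.1],[-60,0,-130,0,0.1],[-120,0,-130,0,0.1],[-180,0,-130,0,-0.2]]]'; python3 -m jog '[[[-60,0,0,0,-0.4],[-120,0,0,0,-0.4],[-120,0,0,0,-0.4],[-120,0,0,0,-0.4],[-120,0,0,0,-0.4],[-120,0,0,0,-0.4],[-120,0,0,0,-0.4],[-120,0,0,0,-0.4],[-120,0,0,0,-0.4],[-120,0,0,0,-0.4]]]'; python3 - <<'E'
from h import *
st(); snap('top','p.png'); snap('side','p2.png')
for thr in(190,210):
  print(thr,'bar',rect(outline('top',(165,165,240,215),.01,thr)),'block',rect(outline('top',(183,132,228,162),.048,thr)),'S',rect(outline('side',(276,250,325,310),.01,thr)),rect(outline('side',(248,235,275,271),.048,thr)))
E
```

```text
t: 26.85
eef_pos: [0.5638, 0.346, -0.021]
eef_rot: [0.778, 0.628, -0.0, -0.0]
wrist_force: [0.5, 0.3, -0.2]
gripper_width: 0.0426
grasp_force: 0.0
t: 28.1
eef_pos: [0.5644, 0.3466, -0.0192]
eef_rot: [0.778, 0.628, -0.002, -0.001]
wrist_force: [-10.1, 0.1, 11.9]
gripper_width: 0.0292
grasp_force: 29.9
t 28.1 p [ 0.5644  0.3466 -0.0192] x [ 0.212  0.977 -0.001] y [ 0.977 -0.212 -0.004] zz [-0.004 -0.    -1.   ] w 0.029153299901602463 F [-10.1   0.1  11.9] q6 [0.47 0.35 1.75 0.   1.04 0.68]
t: 29.35
eef_pos: [0.5283, 0.1687, 0.1113]
eef_rot: [0.778, 0.628, 0.001, 0.001]
wrist_force: [0.5, 0.0, -0.3]
gripper_width: 0.0482
grasp_force: 0.0
t: 30.6
eef_pos: [0.5026, 0.0529, 0.1093]
eef_rot: [0.778, 0.628, -0.0, -0.0]
wrist_force: [-1.0, -0.0, 0.2]
gripper_width: 0.0664
grasp_force: 0.0
t 30.6 p [0.5026 0.0529 0.1093] x [ 0.212  0.977 -0.   ] y [ 0.977 -0.212 -0.   ] zz [-0. -0. -1.] w 0.06636162287876353 F [-1.  -0.   0.2] q6 [-0.   -0.14  2.05 -0.    1.23  0.21]
190 bar [558.5 318.1 140.8  31.3  76.5] block [647.7 299.3  71.4  31.7  77.5] S [557.8 319.2 141.8  31.6  76.5] [646.3 300.   74.3  32.4  77. ]
210 bar [558.3 318.  139.7  30.   76.5] block [647.6 299.3  70.4  30.7  77.4] S [557.8 319.6 140.2  30.4  76.4] [646.4 300.7  71.5  31.2  77. ]
```

```bash
python3 -m jog '[[[60,-13,0,-10,1],[120,-26,0,-20,1],[180,-39,0,-30,1],[227,-48.7,0,-40,1],[227,-48.7,0,-50,1],[227,-48.7,20,-60,1],[227,-48.7,40,-70,1],[227,-48.7,80,-80,1],[227,-48.7,110,-89.7,1],[227,-48.7,124,-89.7,1]]]'; python3 -c "
from h import *
st();print(rel(.5236,.2806))"
```

```text
t: 31.95
eef_pos: [0.5019, 0.2844, -0.0167]
eef_rot: [0.11, 0.994, -0.001, -0.001]
wrist_force: [-0.3, 0.2, 0.3]
gripper_width: 0.0006
grasp_force: 0.0
t 31.95 p [ 0.5019  0.2844 -0.0167] x [-0.976  0.219  0.003] y [ 0.219  0.976 -0.002] zz [-0.003 -0.001 -1.   ] w 0.0006288089882090026 F [-0.3  0.2  0.3] q6 [ 0.42  0.18  1.96  0.    1.   -0.93]
[-22.    1.1  -0.1]
```

```bash
python3 -m jog '[[[-5,0,0,0,1],[-10,0,0,0,1],[-14,0,0,0,1],[-17,0,0,0,1],[-19,0,0,0,1],[-20,0,0,0,1],[-21,0,0,0,1],[-22,0,0,0,1],[-22,0,0,0,1],[-22,0,0,0,1]]]'; cat > chk.py <<'E'
from h import *
st(); snap('side','q.png'); snap('top','q2.png')
A=np.radians(77.4);X=np.array([np.sin(A),-np.cos(A)]);Y=np.array([np.cos(A),np.sin(A)])
for n,cam,box,O in(('S','side',(276,250,325,310),(646.4,300.3)),('T','top',(165,165,240,215),(647.6,299.3))):
  r=rect(outline(cam,box,.01,210)); d=r[:2]-O; print(n,'x',(d@X+3).round(1),'y',(d@Y).round(1),r[2:])
E
python3 chk.py
```

```text
t: 33.2
eef_pos: [0.5246, 0.2802, -0.0147]
eef_rot: [0.109, 0.994, -0.0, -0.0]
wrist_force: [-0.5, -0.1, 0.1]
gripper_width: 0.0005
grasp_force: 0.0
t 33.2 p [ 0.5246  0.2802 -0.0147] x [-0.976  0.217  0.   ] y [ 0.217  0.976 -0.   ] zz [-0. -0. -1.] w 0.0004509726165377771 F [-0.5 -0.1  0.1] q6 [ 0.4   0.21  1.92 -0.    1.01 -0.95]
S x -83.0 y 10.8 [117.6  24.   77.7]Traceback (most recent call last):
  File "chk.py", line 5, in <module>
    r=rect(outline(cam,box,.01,210)); d=r[:2]-O; print(n,'x',(d@X+3).round(1),'y',(d@Y).round(1),r[2:])
           ~~~~~~~^^^^^^^^^^^^^^^^^
  File "h.py", line 26, in outline
    c=max(cv2.findContours(m,cv2.RETR_EXTERNAL,cv2.CHAIN_APPROX_NONE)[0],key=cv2.contourArea)
ValueError: max() iterable argument is empty
```

```bash
python3 -m jog '[[[-0.5,0,0,0,1],[-1,0,0,0,1],[-1,0,0,0,1],[15,0,0,0,1],[15,0,-50,0,1],[15,0,-110,0,1],[15,-60,-120,0,1],[15,-120,-120,0,1],[15,-180,-120,0,1],[15,-230,-120,0,-0.4]]]';python3 chk.py
```

```text
t: 34.55
eef_pos: [0.4584, 0.0578, 0.1051]
eef_rot: [0.109, 0.994, -0.0, -0.0]
wrist_force: [0.3, -0.5, -0.8]
gripper_width: 0.0059
grasp_force: 0.0
t 34.55 p [0.4584 0.0578 0.1051] x [-0.976  0.217  0.   ] y [ 0.217  0.976 -0.   ] zz [-0. -0. -1.] w 0.005949796220118449 F [ 0.3 -0.5 -0.8] q6 [ 0.01 -0.24  2.14 -0.    1.24 -1.34]
S x -87.7 y -0.5 [139.9  30.3  76.5]
T x -88.1 y -1.2 [139.7  30.1  76.4]
```

```bash
python3 -m jog '[[[0,60,0,0,1],[0,120,0,0,1],[0,180,0,0,1],[0,230,0,0,1],[0,230,40,0,1],[0,230,90,0,1],[0,230,115,0,1],[0,230,120,0,1],[-12,230,120,0,1],[-13,230,120,0,1]]]'; python3 -m jog '[[[-2,0,0,0,1],[-4,0,0,0,1],[-5,0,0,0,1],[-5,0,0,0,1],[10,0,0,0,1],[10,0,-60,0,1],[10,-60,-120,0,1],[10,-120,-120,0,1],[10,-180,-120,0,1],[10,-230,-120,0,-0.4]]]';python3 chk.py
```

```text
t: 35.9
eef_pos: [0.5252, 0.2814, -0.0124]
eef_rot: [0.109, 0.994, 0.001, 0.002]
wrist_force: [0.4, 0.5, 0.7]
gripper_width: 0.0003
grasp_force: 0.0
t: 37.15
eef_pos: [0.4618, 0.0573, 0.1057]
eef_rot: [0.109, 0.994, 0.0, 0.001]
wrist_force: [-0.1, -0.1, 0.5]
gripper_width: 0.0059
grasp_force: 0.0
t 37.15 p [0.4618 0.0573 0.1057] x [-0.976  0.216 -0.001] y [0.216 0.976 0.   ] zz [ 0.001 -0.    -1.   ] w 0.005863728492945111 F [-0.1 -0.1  0.5] q6 [ 0.01 -0.23  2.13 -0.    1.24 -1.35]
S x -87.7 y -0.6 [140.1  30.3  76.5]
T x -88.2 y -1.3 [139.6  30.   76.4]
```

```bash
python3 -m jog '[[[0,60,0,0,1],[0,120,0,0,1],[0,180,0,0,1],[0,230,0,0,1],[0,230,40,0,1],[0,230,90,0,1],[0,230,115,0,1],[0,230,120,0,1],[-12,230,120,0,1],[-15,230,120,0,1]]]'; python3 -m jog '[[[-1,0,0,0,1],[-2,0,0,0,1],[-3,0,0,0,1],[-3,0,0,0,1],[12,0,0,0,1],[12,0,-60,0,1],[12,-60,-120,0,1],[12,-120,-120,0,1],[12,-180,-120,0,1],[12,-230,-120,0,-0.4]]]';python3 chk.py
```

```text
t: 38.5
eef_pos: [0.53, 0.2803, -0.0124]
eef_rot: [0.109, 0.994, 0.001, 0.002]
wrist_force: [-0.5, 0.1, 0.6]
gripper_width: 0.0003
grasp_force: 0.0
t: 39.75
eef_pos: [0.4647, 0.0566, 0.1057]
eef_rot: [0.109, 0.994, 0.0, 0.001]
wrist_force: [0.8, -0.6, 0.2]
gripper_width: 0.0061
grasp_force: 0.0
t 39.75 p [0.4647 0.0566 0.1057] x [-0.976  0.216 -0.001] y [0.216 0.976 0.   ] zz [ 0.001 -0.    -1.   ] w 0.006090510609937545 F [ 0.8 -0.6  0.2] q6 [ 0.01 -0.23  2.13 -0.    1.24 -1.35]
S x -87.7 y -0.5 [140.   30.3  76.5]
T x -88.1 y -1.2 [139.6  30.   76.4]
```

```bash
python3 -m jog '[[[4,60,0,0,1],[4,120,0,0,1],[4,180,0,0,1],[4,230,0,0,1],[4,230,40,0,1],[4,230,90,0,1],[4,230,120,0,1],[4,230,127,0,1],[0,230,127,0,1],[-3,230,127,0,1]]]'; python3 -m jog '[[[-1,0,0,0,1],[-2.5,0,0,0,1],[-3.5,0,0,0,1],[-3.5,0,0,0,1],[10,0,0,0,1],[10,0,-60,0,1],[10,-60,-127,0,1],[10,-120,-127,0,1],[10,-180,-127,0,1],[10,-230,-127,0,-0.4]]]';python3 chk.py
```

```text
t: 41.1
eef_pos: [0.5205, 0.2824, -0.0196]
eef_rot: [0.109, 0.994, 0.001, 0.002]
wrist_force: [-0.7, 0.9, 0.4]
gripper_width: 0.0006
grasp_force: 0.0
t: 42.35
eef_pos: [0.4591, 0.0605, 0.1057]
eef_rot: [0.109, 0.994, -0.0, 0.001]
wrist_force: [1.4, -0.2, -0.5]
gripper_width: 0.006
grasp_force: 0.0
t 42.35 p [0.4591 0.0605 0.1057] x [-0.976  0.216 -0.002] y [ 0.216  0.976 -0.   ] zz [ 0.002 -0.001 -1.   ] w 0.005961183853185748 F [ 1.4 -0.2 -0.5] q6 [ 0.02 -0.24  2.14 -0.    1.24 -1.34]
S x -87.8 y -0.7 [140.5  30.6  76.4]
T x -88.1 y -1.2 [139.8  30.2  76.9]
```

```bash
python3 -m jog '[[[0,60,0,0,1],[0,120,0,0,1],[0,180,0,0,1],[0,230,0,0,1],[0,230,40,0,1],[0,230,90,0,1],[0,230,120,0,1],[0,230,127,0,1],[-4,230,127,0,1],[-8,230,127,0,1]]]'; python3 -m jog '[[[-1,0,0,0,1],[-2.5,0,0,0,1],[-3.5,0,0,0,1],[-3.5,0,0,0,1],[10,0,0,0,1],[10,0,-60,0,1],[10,-60,-127,0,1],[10,-120,-127,0,1],[10,-180,-127,0,1],[10,-230,-127,0,-0.4]]]';python3 chk.py
```

```text
t: 43.7
eef_pos: [0.5193, 0.2857, -0.0196]
eef_rot: [0.109, 0.994, 0.001, 0.002]
wrist_force: [0.7, -0.2, 0.2]
gripper_width: 0.0004
grasp_force: 0.0
t: 44.95
eef_pos: [0.4573, 0.0643, 0.1057]
eef_rot: [0.108, 0.994, 0.0, 0.001]
wrist_force: [1.2, -0.6, -0.2]
gripper_width: 0.0055
grasp_force: 0.0
t 44.95 p [0.4573 0.0643 0.1057] x [-0.976  0.216 -0.001] y [0.216 0.976 0.   ] zz [ 0.001 -0.    -1.   ] w 0.005522728207365612 F [ 1.2 -0.6 -0.2] q6 [ 0.02 -0.24  2.14 -0.    1.24 -1.33]
S x -87.8 y -0.7 [140.5  30.6  76.4]
T x -88.2 y -1.2 [139.7  30.2  77. ]
```

```bash
python3 - <<'E'
from h import *
X=np.array([.976,-.218]);Y=np.array([.218,.976]);O=np.array([644.6,299.9])
for a in(-125,-113,-112): print(a,rel(*((O+a*X-48*Y)/1000),-.0195))
E
```

```text
-125 [ -5.4 225.7 124.1]
-113 [-17.4 225.8 124.1]
-112 [-18.4 225.8 124.1]
```

```bash
python3 -m jog '[[[0,60,0,0,1],[0,120,0,0,1],[0,180,0,0,1],[-5,226,0,0,1],[-5,226,60,0,1],[-5,226,115,0,1],[-5,226,124,0,1],[-12,226,124,0,1],[-16,226,124,0,1],[-17.5,226,124,0,1]]]'; python3 -m jog '[[[-0.5,0,0,0,1],[-1,0,0,0,1],[-1,0,0,0,1],[-1,0,0,0,1],[-1,0,0,0,1],[12,0,0,0,1],[12,0,-60,0,1],[12,-60,-110,0,1],[12,-120,-120,0,1],[12,-180,-120,0,-0.4]]]';python3 chk.py
```

```text
t: 46.3
eef_pos: [0.527, 0.2828, -0.016]
eef_rot: [0.11, 0.994, 0.001, 0.002]
wrist_force: [0.0, -0.4, 0.8]
gripper_width: 0.0008
grasp_force: 0.0
t: 47.55
eef_pos: [0.4757, 0.1173, 0.1027]
eef_rot: [0.108, 0.994, 0.0, 0.002]
wrist_force: [0.5, -0.6, 0.7]
gripper_width: 0.0061
grasp_force: 0.0
t 47.55 p [0.4757 0.1173 0.1027] x [-0.976  0.216 -0.003] y [0.216 0.976 0.001] zz [ 0.003  0.    -1.   ] w 0.006085203507392244 F [ 0.5 -0.6  0.7] q6 [ 0.13 -0.17  2.09 -0.    1.22 -1.22]
S x -87.4 y -0.3 [139.8  30.1  76.9]
T x -87.8 y 7.8 [121.6  30.1  77.1]
```

```bash
python3 -m jog '[[[-60,-12,0,10.5,-0.1],[-120,-25,0,21,-0.1],[-169,-35.7,0,31,-0.1],[-169,-35.7,0,42,-0.1],[-169,-35.7,10,52,-0.1],[-169,-35.7,30,60.3,-0.1],[-169,-35.7,70,60.3,-0.1],[-169,-35.7,90,60.3,-0.1],[-169,-35.7,90,60.3,-0.1],[-169,-35.7,90,60.3,-0.1]]]'; python3 - <<'E'
from h import *
st(); print(rel(.6332,.0459,-.0215))
E
```

```text
t: 48.9
eef_pos: [0.634, 0.047, 0.0122]
eef_rot: [0.594, 0.805, 0.001, 0.001]
wrist_force: [0.1, -0.5, 0.7]
gripper_width: 0.0527
grasp_force: 0.0
t 48.9 p [0.634  0.047  0.0122] x [-0.295  0.955 -0.001] y [0.955 0.295 0.002] zz [ 0.002  0.    -1.   ] w 0.052747312698344914 F [ 0.1 -0.5  0.7] q6 [-0.01  0.26  1.81  0.    1.07 -0.31]
[-0.8 -1.2 33.7]
```

```bash
python3 -m jog '[[[-0.5,-0.5,15,0,-0.1],[-0.5,-0.5,25,0,-0.1],[-0.5,-0.5,32,0,-0.1],[-0.5,-0.5,33,0,-0.1],[-0.5,-0.5,33,0,1],[-0.5,-0.5,33,0,1],[-0.5,-0.5,33,0,1],[-0.5,-0.5,33,0,1],[-0.5,-0.5,33,0,1],[-0.5,-0.5,33,0,1]]]'; python3 -c "
from h import *
st()"; python3 -m jog '[[[0,0,0,0,1],[0,0,-10,0,1],[0,0,-30,0,1],[0,0,-60,0,1],[0,0,-90,0,1],[0,0,-120,0,1],[0,0,-120,0,1],[0,0,-120,0,1],[0,0,-120,0,1],[0,0,-120,0,1]]]'; python3 - <<'E'
from h import *
st(); print(rel(.5583,.3186,-.0215))
snap('top','r.png'); im=np.load('top.npz')['im']; cv2.imwrite('pics/r2.png',cv2.resize(im[130:210,260:360],None,fx=6,fy=6,interpolation=cv2.INTER_CUBIC))
E
```

```text
t: 50.15
eef_pos: [0.633, 0.046, -0.0218]
eef_rot: [0.594, 0.805, 0.0, 0.0]
wrist_force: [-0.2, 0.3, 0.0]
gripper_width: 0.0193
grasp_force: 30.0
t 50.15 p [ 0.633   0.046  -0.0218] x [-0.295  0.955 -0.   ] y [0.955 0.295 0.001] zz [ 0.001  0.    -1.   ] w 0.019251726908507433 F [-0.2  0.3  0. ] q6 [-0.01  0.3   1.83  0.    1.02 -0.31]
t: 51.4
eef_pos: [0.6317, 0.046, 0.0962]
eef_rot: [0.594, 0.805, -0.001, -0.001]
wrist_force: [0.0, 0.4, -1.6]
gripper_width: 0.0199
grasp_force: 30.0
t 51.4 p [0.6317 0.046  0.0962] x [-0.295  0.955  0.001] y [ 0.955  0.295 -0.003] zz [-0.003 -0.    -1.   ] w 0.01985493903956338 F [ 0.   0.4 -1.6] q6 [-0.01  0.16  1.77 -0.    1.21 -0.31]
[282.   10.5 117.9]
```

```bash
python3 -m jog '[[[40,1.5,0,-10,1],[95,3.5,0,-20,1],[150,5.5,0,-30,1],[205,7.5,0,-40,1],[250,9,0,-50,1],[282,10.5,0,-59.8,1],[282,10.5,0,-59.8,1],[282,10.5,30,-59.8,1],[282,10.5,60,-59.8,1],[282,10.5,75,-59.8,1]]]'; python3 - <<'E'
from h import *
st(); print(rel(.5583,.3186,-.0113))
E
```

```text
t: 52.7
eef_pos: [0.5585, 0.317, 0.0204]
eef_rot: [0.115, 0.993, -0.001, -0.001]
wrist_force: [-0.3, 0.2, -1.9]
gripper_width: 0.0193
grasp_force: 30.0
t 52.7 p [0.5585 0.317  0.0204] x [-0.974  0.228  0.003] y [ 0.228  0.974 -0.003] zz [-0.003 -0.002 -1.   ] w 0.019257109636896138 F [-0.3  0.2 -1.9] q6 [ 0.43  0.26  1.79 -0.    1.09 -0.91]
[ 0.5  1.6 31.7]
```

```bash
python3 -m jog '[[[0.3,0.7,10,0,1],[0.3,0.7,20,0,1],[0.3,0.7,27,0,1],[0.3,0.7,30,0,1],[0.3,0.7,32,0,1],[0.3,0.7,33,0,1],[0.3,0.7,33,0,1],[0.3,0.7,33,0,1],[0.3,0.7,33,0,1],[0.3,0.7,33,0,1]]]'; python3 -c "
from h import *
st()"
```

```text
t: 53.95
eef_pos: [0.5594, 0.3194, -0.0101]
eef_rot: [0.114, 0.994, 0.0, 0.0]
wrist_force: [0.4, 0.1, -1.8]
gripper_width: 0.0194
grasp_force: 30.0
t 53.95 p [ 0.5594  0.3194 -0.0101] x [-0.974  0.226 -0.   ] y [0.226 0.974 0.   ] zz [ 0.  0. -1.] w 0.019354656551823616 F [ 0.4  0.1 -1.8] q6 [ 0.44  0.3   1.8   0.    1.04 -0.91]
```

```bash
python3 -m jog '[[[0.8,-0.9,0,0,1],[0.8,-0.9,1.5,0,1],[0.8,-0.9,1.5,0,1],[0.8,-0.9,1.5,0,0.3],[0.8,-0.9,1.5,0,0.3],[0.8,-0.9,-10,0,0.3],[0.8,-0.9,-60,0,0],[0.8,-0.9,-110,0,0],[20,-60,-110,0,0],[40,-110,-110,0,0]]]';  python3 -m jog '[[[60,-20,0,0,-0.2],[100,-80,0,0,-0.2],[100,-140,0,0,-0.2],[100,-200,0,0,-0.2],[100,-260,0,0,-0.2],[100,-300,0,0,-0.2],[100,-300,0,0,-0.2],[100,-300,0,0,-0.2],[100,-300,0,0,-0.2],[100,-300,0,0,-0.2]]]'; python3 - <<'E'
from h import *
st(); snap('top','r.png'); snap('side','r1.png')
t=np.load('top.npz')['im'][150:215,165:240]; s=np.load('side.npz')['im'][230:320,245:335]
f=lambda i,k:cv2.resize(i,None,fx=k,fy=k,interpolation=cv2.INTER_CUBIC)
o=np.zeros((590,800,3),np.uint8); a=f(t,5.5)[:357,:412]; b=f(s,4.2)[:378,:378]; o[:357,:412]=a; o[:378,415:793]=b; cv2.imwrite('pics/r2.png',o[:380])
E
```

```text
t: 55.2
eef_pos: [0.496, 0.2205, 0.1022]
eef_rot: [0.113, 0.994, 0.001, 0.002]
wrist_force: [0.6, 0.1, -0.1]
gripper_width: 0.0473
grasp_force: 0.0
t: 56.45
eef_pos: [0.3306, -0.0476, 0.0998]
eef_rot: [0.112, 0.994, 0.0, -0.0]
wrist_force: [0.5, -0.1, 0.1]
gripper_width: 0.0567
grasp_force: 0.0
t 56.45 p [ 0.3306 -0.0476  0.0998] x [-0.975  0.223  0.   ] y [0.223 0.975 0.   ] zz [-0.  0. -1.] w 0.05665658833218823 F [ 0.5 -0.1  0.1] q6 [-0.3  -0.61  2.4   0.    1.35 -1.65]
```

View pics/r2.png

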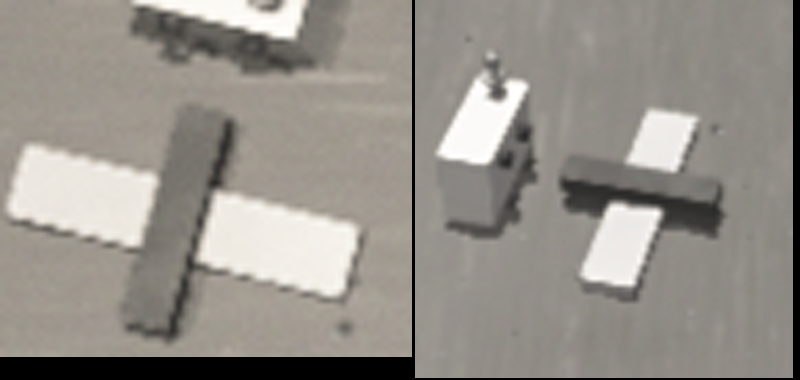

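```bash
cat > bar.py <<'E'
from h import *
def bar(cam,box,thr=205):
    im=cv2.cvtColor(np.load(cam+'.npz')['im'],cv2.COLOR_BGR2GRAY);x0,y0,x1,y1=box
    g=cv2.resize(im[y0:y1,x0:x1],None,fx=8,fy=8,interpolation=cv2.INTER_CUBIC)
    cs=[c for c in cv2.findContours((g>thr).astype(np.uint8),cv2.RETR_EXTERNAL,cv2.CHAIN_APPROX_NONE)[0] if cv2.contourArea(c)>64*60]
    c=cv2.convexHull(np.vstack(cs)).reshape(-1,2)
    return rect(np.array([px(cam,x0+(u+.5)/8-.5,y0+(v+.5)/8-.5,.01)[:2] for u,v in c]))
E
python3 - <<'E'
from bar import *
print('T',bar('top',(165,166,240,215)),'S',bar('side',(278,250,325,310)))
print('cross T',rect(np.array([px('top',165+(u+.5)/5.5-.5,150+(v+.5)/5.5-.5,.022)[:2] for u,v in((182,104),(226,115),(168,332),(124,320))])))
print(rel(.4295,-.0949,-.010))
print('tall',circ(outline('top',(370,238,402,266),.036,150)),'washer',circ(outline('top',(300,238,330,266),.005,150)),'short',circ(outline('top',(438,150,462,170),.02,150)))
E
```

```text
T [558.6 318.  140.1  30.5  77.2] S [558.  319.6 140.   30.1  77. ]
cross T [558.1 317.8  89.8  18.2 168.2]
[-107.   -23.8  109.7]
tall [429.5 -94.7  36.8] washer [426.   56.2  44.8] short [ 635.5 -239.9   30.6]
```

```bash
python3 -m jog '[[[-60,-12,0,0,-0.2],[-107,-23.5,10,0,-0.2],[-107,-23.5,50,0,-0.2],[-107,-23.5,85,0,-0.2],[-107,-23.5,100,0,-0.2],[-107,-23.5,108,0,-0.2],[-107,-23.5,108,0,1],[-107,-23.5,108,0,1],[-107,-23.5,108,0,1],[-107,-23.5,108,0,1]]]';  python3 -m jog '[[[0,0,0,0,-0.2],[0,0,0,0,-0.2],[0,0,0,10,-0.2],[0,0,0,20,-0.2],[0,0,0,30,-0.2],[0,0,0,40,-0.2],[0,0,0,50,-0.2],[0,0,0,60,-0.2],[0,0,0,70,-0.2],[0,0,0,80,-0.2]]]';  python3 -m jog '[[[0,0,0,10,-0.2],[0,0,0,10,1],[0,0,0,10,1],[0,0,0,10,1],[0,0,0,10,1],[0,0,0,10,1],[0,0,-20,10,1],[0,0,-70,10,1],[0,0,-120,10,1],[0,0,-120,10,1]]]'; python3 - <<'E'
from h import *
st(); C=np.array([.5583,.3188])+.0525*np.array([.223,.975]); print(C,rel(*C,0))
E
```

```text
t: 57.8
eef_pos: [0.4305, -0.0959, -0.0069]
eef_rot: [0.114, 0.994, -0.0, 0.001]
wrist_force: [0.2, -0.7, 4.2]
gripper_width: 0.0337
grasp_force: 30.0
t: 59.05
eef_pos: [0.429, -0.0954, -0.0086]
eef_rot: [0.728, 0.686, -0.0, -0.0]
wrist_force: [-0.3, 0.3, 0.1]
gripper_width: 0.0569
grasp_force: 0.0
t: 60.3
eef_pos: [0.4327, -0.0967, 0.1167]
eef_rot: [0.783, 0.622, 0.003, 0.004]
wrist_force: [0.3, 0.3, -1.4]
gripper_width: 0.0339
grasp_force: 30.0
t 60.3 p [ 0.4327 -0.0967  0.1167] x [ 0.225  0.974 -0.001] y [ 0.974 -0.225  0.01 ] zz [ 0.009 -0.003 -1.   ] w 0.03390734180432199 F [ 0.3  0.3 -1.4] q6 [-0.34 -0.31  2.17  0.    1.27 -0.11]
[0.5700075 0.3699875] [485.7  27.5 116.4]
```

```bash
python3 -m jog '[[[30,2,0,0,1],[85,5,0,0,1],[145,8,0,0,1],[205,12,0,0,1],[265,15,0,0,1],[325,18,0,0,1],[385,22,0,0,1],[445,25,0,0,1],[486,27.5,0,0,1],[486,27.5,20,0,1]]]';python3 -m jog '[[[0,0,30,0,1],[0,0,60,0,1],[0,0,70,0,1],[0,0,70,0,1],[0,0,70,0,1],[0,0,70,0,1],[0,0,70,0,1],[0,0,70,0,1],[0,0,70,0,1],[0,0,70,0,1]]]'; python3 - <<'E'
from h import *
st(); print(rel(.57,.37,.0025))
E
```

```text
t: 61.55
eef_pos: [0.5663, 0.3744, 0.0909]
eef_rot: [0.782, 0.624, 0.001, 0.0]
wrist_force: [0.1, -0.1, -2.1]
gripper_width: 0.0341
grasp_force: 30.0
t: 62.8
eef_pos: [0.5658, 0.3717, 0.0218]
eef_rot: [0.783, 0.622, -0.0, -0.0]
wrist_force: [-0.2, 0.9, -1.2]
gripper_width: 0.0341
grasp_force: 30.0
t 62.8 p [0.5658 0.3717 0.0218] x [ 0.226  0.974 -0.   ] y [ 0.974 -0.226 -0.   ] zz [-0. -0. -1.] w 0.03412538123538948 F [-0.2  0.9 -1.2] q6 [ 0.5   0.33  1.71 -0.    1.11  0.73]
[-0.7  4.5 19.3]
```

```bash
python3 -m jog '[[[-0.7,4.5,5,0,1],[-0.7,4.5,10,0,1],[-0.7,4.5,14,0,1],[-0.7,4.5,16,0,1],[-0.7,4.5,17,0,1],[-0.7,4.5,17,0,1],[-0.7,4.5,17,0,1],[-0.7,4.5,17,0,1],[-0.7,4.5,17,0,1],[-0.7,4.5,17,0,1]]]'; python3 - <<'E'
from h import *
st(); print(rel(.57,.37,.0025))
snap('side','u.png')
E
```

```text
t: 64.05
eef_pos: [0.5701, 0.3701, 0.0049]
eef_rot: [0.783, 0.622, 0.0, 0.0]
wrist_force: [-1.1, 0.6, -1.7]
gripper_width: 0.0342
grasp_force: 30.0
t 64.05 p [0.5701 0.3701 0.0049] x [0.226 0.974 0.   ] y [ 0.974 -0.226  0.   ] zz [ 0.  0. -1.] w 0.034190707591263116 F [-1.1  0.6 -1.7] q6 [ 0.5   0.35  1.71 -0.    1.08  0.72]
[-0.1 -0.1  2.4]
```

```bash
python3 -m jog '[[[0,0,1.5,0,1],[0,0,2.8,0,1],[0,0,2.8,0,1],[0,0,2.8,0,0],[0,0,2.8,0,0],[0,0,2.8,0,0],[0,0,-20,0,0],[0,0,-70,0,0],[0,0,-125,0,-0.2],[-60,0,-125,0,-0.2]]]'; python3 - <<'E'
from h import *
st(); print(rel(.6352,-.2392))
E
python3 -m jog '[[[-60,0,0,0,-0.2],[-120,0,0,0,-0.2],[-180,0,0,0,-0.2],[-240,0,0,0,-0.2],[-300,10,0,0,-0.2],[-360,50,0,0,-0.2],[-420,100,0,0,-0.2],[-470,150,0,0,-0.2],[-500,180,0,0,-0.2],[-530,195,0,0,-0.2]]]'
python3 - <<'E'
from bar import *
snap('top','v.png'); snap('side','v2.png'); st()
print('T',bar('top',(165,166,240,215)),'S',bar('side',(278,262,325,315)))
print('tall T',circ(outline('top',(165,155,192,185),.046,225)),rel(.6352,-.2392,-.012))
im=np.load('top.npz')['im'][150:215,150:240];cv2.imwrite('pics/v3.png',cv2.resize(im,None,fx=8,fy=8,interpolation=cv2.INTER_CUBIC))
E
```

```text
t: 65.35
eef_pos: [0.5615, 0.3153, 0.1399]
eef_rot: [0.782, 0.624, 0.008, 0.002]
wrist_force: [0.7, -0.4, -0.8]
gripper_width: 0.0561
grasp_force: 0.0
t 65.35 p [0.5615 0.3153 0.1399] x [0.222 0.975 0.01 ] y [ 0.975 -0.222  0.013] zz [ 0.015  0.007 -1.   ] w 0.05611841342704678 F [ 0.7 -0.4 -0.8] q6 [0.43 0.13 1.72 0.   1.27 0.65]
[-524.3  195.    -2.8]
t: 66.6
eef_pos: [0.6286, -0.2513, 0.132]
eef_rot: [0.783, 0.622, 0.001, 0.001]
wrist_force: [0.3, 0.3, -0.2]
gripper_width: 0.0573
grasp_force: 0.0
t 66.7 p [ 0.6283 -0.2533  0.1318] x [ 0.23   0.973 -0.002] y [ 0.973 -0.23   0.003] zz [ 0.003 -0.002 -1.   ] w 0.057414544582298686 F [-0.7  0.5  0.3] q6 [-0.46  0.22  1.64 -0.    1.28 -0.23]
T [562.4 322.5 150.4  35.7  76.8] S [562.7 309.3  89.8  44.2  77. ]
tall T [569.  331.6  20.6] [ 15.6   3.  143.8]
```

```bash
python3 -m jog '[[[15.6,3,0,0,-0.2],[15.6,3,40,0,-0.2],[15.6,3,90,0,-0.2],[15.6,3,125,0,-0.2],[15.6,3,140,0,-0.2],[15.6,3,147,0,-0.2],[15.6,3,147,0,1],[15.6,3,147,0,1],[15.6,3,147,0,1],[15.6,3,147,0,1]]]';  python3 -m jog '[[[0,0,0,0,1],[0,0,0,0,-0.2],[0,0,0,0,-0.2],[0,0,0,-10,-0.2],[0,0,0,-20,-0.2],[0,0,0,-30,-0.2],[0,0,0,-40,-0.2],[0,0,0,-50,-0.2],[0,0,0,-60,-0.2],[0,0,0,-70,-0.2]]]';  python3 -m jog '[[[0,0,0,-10,-0.2],[0,0,0,-20,-0.2],[0,0,0,-20,1],[0,0,0,-20,1],[0,0,0,-20,1],[0,0,0,-20,1],[0,0,0,-20,1],[0,0,-20,-20,1],[0,0,-70,-20,1],[0,0,-120,-20,1]]]'; python3 - <<'E'
from h import *
st(); C=np.array([.5583,.3188])-.056*np.array([.223,.975]); print(C,rel(*C,-.006))
E
```

```text
t: 67.95
eef_pos: [0.6342, -0.2347, -0.016]
eef_rot: [0.783, 0.622, 0.0, 0.001]
wrist_force: [-0.1, 0.8, 1.8]
gripper_width: 0.0261
grasp_force: 30.0
t: 69.2
eef_pos: [0.6328, -0.2339, -0.0179]
eef_rot: [0.282, 0.96, 0.0, -0.001]
wrist_force: [-0.2, 0.3, -0.2]
gripper_width: 0.0571
grasp_force: 0.0
t: 70.45
eef_pos: [0.6334, -0.2342, 0.1053]
eef_rot: [0.114, 0.994, -0.0, 0.0]
wrist_force: [0.6, 0.4, -0.4]
gripper_width: 0.0264
grasp_force: 30.0
t 70.45 p [ 0.6334 -0.2342  0.1053] x [-0.974  0.226 -0.   ] y [ 0.226  0.974 -0.   ] zz [ 0. -0. -1.] w 0.02642276231922778 F [ 0.6  0.4 -0.4] q6 [-0.43  0.24  1.66  0.    1.24 -1.78]
[0.545812 0.2642  ] [197.8 465.8 111.2]
```

```bash
python3 -m jog '[[[20,47,0,0,1],[45,105,0,0,1],[70,160,0,0,1],[95,220,0,0,1],[120,280,0,0,1],[145,340,0,0,1],[170,400,0,0,1],[190,450,0,0,1],[197.8,466,10,0,1],[197.8,466,50,0,1]]]';python3 -m jog '[[[0,0,20,0,1],[0,0,40,0,1],[0,0,45,0,1],[0,0,45,0,1],[0,0,45,0,1],[0,0,45,0,1],[0,0,45,0,1],[0,0,45,0,1],[0,0,45,0,1],[0,0,45,0,1]]]'; python3 - <<'E'
from h import *
st(); print(rel(.5458,.2642,-.0075))
E
```

```text
t: 71.7
eef_pos: [0.5485, 0.2668, 0.0565]
eef_rot: [0.112, 0.994, 0.002, 0.004]
wrist_force: [-0.8, -0.1, -1.5]
gripper_width: 0.0262
grasp_force: 30.0
t: 72.95
eef_pos: [0.5458, 0.2644, 0.0078]
eef_rot: [0.113, 0.994, -0.0, 0.0]
wrist_force: [-1.1, 0.1, 0.5]
gripper_width: 0.0265
grasp_force: 30.0
t 72.95 p [0.5458 0.2644 0.0078] x [-0.974  0.225 -0.   ] y [ 0.225  0.974 -0.   ] zz [-0. -0. -1.] w 0.02653354038057459 F [-1.1  0.1  0.5] q6 [ 0.36  0.2   1.88 -0.    1.05 -0.98]
[-0.  -0.2 15.3]
```

```bash
python3 -m jog '[[[0,0,7,0,1],[0,0,12,0,1],[0,0,14,0,1],[0,0,15.3,0,1],[0,0,15.3,0,1],[0,0,15.3,0,1],[0,0,15.3,0,0.2],[0,0,15.3,0,0.15],[0,0,15.3,0,0.15],[0,0,15.3,0,0.15]]]';python3 -m jog '[[[0,0,0,0,0.15],[0,0,-20,0,0.15],[0,0,-60,0,0.15],[0,0,-110,0,0],[60,0,-110,0,0],[100,-60,-110,0,0],[100,-120,-110,0,-0.2],[100,-180,-110,0,-0.2],[100,-220,-110,0,-0.2],[100,-220,-110,0,-0.2]]]'; python3 - <<'E'
from bar import *
st(); snap('top','w.png'); snap('side','w1.png')
t=np.load('top.npz')['im'][155:205,160:235]; s=np.load('side.npz')['im'][235:310,250:325]
f=lambda i,k:cv2.resize(cv2.LUT(i,(np.clip((np.arange(256)/255.)**1.8*255,0,255)).astype(np.uint8)),None,fx=k,fy=k,interpolation=cv2.INTER_CUBIC)
o=np.zeros((600,800,3),np.uint8); a=f(t,5.6); b=f(s,5); o[:a.shape[0],:a.shape[1]]=a; o[:375,424:799]=b; cv2.imwrite('pics/w2.png',o[:380])
E
```

```text
t: 74.2
eef_pos: [0.5458, 0.2644, -0.0075]
eef_rot: [0.114, 0.994, 0.0, 0.0]
wrist_force: [0.0, -0.9, -0.2]
gripper_width: 0.04
grasp_force: 0.0
t: 75.45
eef_pos: [0.3989, 0.0707, 0.104]
eef_rot: [0.116, 0.993, 0.0, 0.001]
wrist_force: [0.3, 0.2, -0.2]
gripper_width: 0.0569
grasp_force: 0.0
t 75.45 p [0.3989 0.0707 0.104 ] x [-0.973  0.23  -0.003] y [0.23  0.973 0.001] zz [ 0.003 -0.    -1.   ] w 0.05686194662055339 F [ 0.3  0.2 -0.2] q6 [ 0.04 -0.39  2.26 -0.    1.27 -1.3 ]
```

View pics/w2.png

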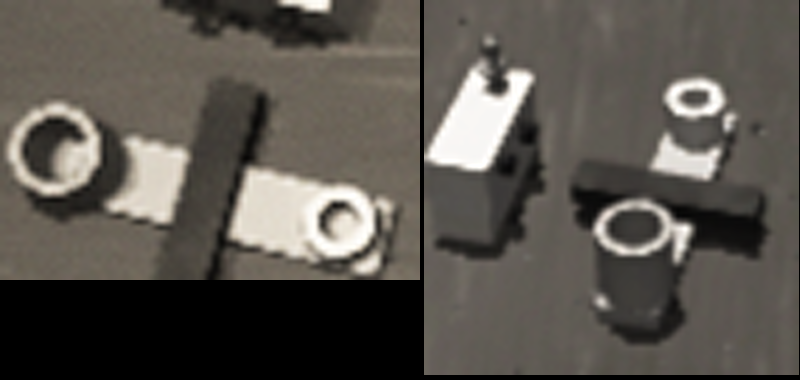

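```bash
python3 - <<'E'
from h import *
u=np.array([.223,.975]);n=np.array([.975,-.223])
def s(name,cam,U,V,k,o,z,C):
    p=px(cam,o[0]+(U+.5)/k-.5,o[1]+(V+.5)/k-.5,z)[:2]*1000; d=p-np.array(C); print(name,cam,p.round(1),'n',(d@n).round(1),'u',(d@u).round(1))
T=(558.6,318.0);S=(558.0,319.6)
s('tall','top',55.5,150.5,5.6,(160,155),.046,T); s('short','top',341.5,222.5,5.6,(160,155),.03,T)
s('tall','side',212.5,227.5,5,(250,235),.046,S); s('short','side',271.5,99.5,5,(250,235),.03,S)
print(circ(outline('top',(300,238,330,266),.005,150)), circ(outline('side',(338,200,366,226),.005,150)))
print(rel(.426,.0568,-.0215))
E
```

```text
tall top [569.8 369.4] n -0.6 u 52.6
short top [546.6 262.9] n 0.6 u -56.4
tall side [568.4 372.1] n -1.5 u 53.5
short side [546.2 267.3] n 0.2 u -53.6Traceback (most recent call last):
  File "<stdin>", line 8, in <module>
  File "h.py", line 26, in outline
    c=max(cv2.findContours(m,cv2.RETR_EXTERNAL,cv2.CHAIN_APPROX_NONE)[0],key=cv2.contourArea)
ValueError: max() iterable argument is empty
```

```bash
python3 - <<'E'
from h import *
print(rel(.4258,.0568,-.0225))
E
python3 -m jog '[[[-29.5,-7.5,0,0,-0.3],[-29.5,-7.5,40,0,-0.3],[-29.5,-7.5,80,0,-0.3],[-29.5,-7.5,105,0,-0.3],[-29.5,-7.5,118,0,-0.3],[-29.5,-7.5,120,0,-0.3],[-29.5,-7.5,120,0,-0.3],[-29.5,-7.5,120,0,-0.3],[-29.5,-7.5,120,0,-0.3],[-29.5,-7.5,120,0,-0.3]]]'; python3 - <<'E'
from h import *
st(); print(rel(.4258,.0568,-.0225))
E
```

```text
[-29.   -9.5 126.5]
t: 76.8
eef_pos: [0.4261, 0.0586, -0.017]
eef_rot: [0.114, 0.994, 0.0, 0.0]
wrist_force: [0.1, -0.0, 0.1]
gripper_width: 0.062
grasp_force: 0.0
t 76.8 p [ 0.4261  0.0586 -0.017 ] x [-0.974  0.226 -0.001] y [0.226 0.974 0.   ] zz [ 0.001  0.    -1.   ] w 0.062036107731097516 F [ 0.1 -0.   0.1] q6 [ 0.01 -0.14  2.29 -0.    0.99 -1.33]
[-0.1 -1.9  5.5]
```

```bash
python3 -m jog '[[[0,-1.9,3,0,-0.3],[0,-1.9,5.3,0,-0.3],[0,-1.9,5.3,0,1],[0,-1.9,5.3,0,1],[0,-1.9,5.3,0,1],[0,-1.9,5.3,0,1],[0,-1.9,5.3,0,1],[0,-1.9,5.3,0,-0.3],[0,-1.9,5.3,0,-0.3],[0,-1.9,3,10,-0.3]]]'; python3 -m jog '[[[0,0,0,10,-0.3],[0,0,0,20,-0.3],[0,0,0,30,-0.3],[0,0,0,40,-0.3],[0,0,0,50,-0.3],[0,0,0,60,-0.3],[0,0,0,70,-0.3],[0,0,0,80,-0.3],[0,0,2.3,80,-0.3],[0,0,2.3,80,-0.3]]]'; python3 -m jog '[[[0,0,0,0,1],[0,0,0,0,1],[0,0,0,0,1],[0,0,0,0,1],[0,0,0,0,1],[0,0,0,0,1],[0,0,-10,0,1],[0,0,-30,0,1],[0,0,-80,0,1],[0,0,-130,0,1]]]'; python3 - <<'E'
from h import *
st(); print(rel(.5697,.3703))
E
```

```text
t: 78.05
eef_pos: [0.4252, 0.0568, -0.0206]
eef_rot: [0.202, 0.979, -0.0, -0.0]
wrist_force: [0.2, 0.1, 0.3]
gripper_width: 0.06
grasp_force: 0.0
t: 79.3
eef_pos: [0.4251, 0.0568, -0.023]
eef_rot: [0.782, 0.623, -0.0, -0.0]
wrist_force: [-0.4, -0.6, 0.1]
gripper_width: 0.0619
grasp_force: 0.0
t: 80.55
eef_pos: [0.4248, 0.0568, 0.1088]
eef_rot: [0.783, 0.622, -0.0, -0.0]
wrist_force: [0.8, -0.3, -1.1]
gripper_width: 0.0382
grasp_force: 30.0
t 80.55 p [0.4248 0.0568 0.1088] x [ 0.226  0.974 -0.   ] y [ 0.974 -0.226 -0.001] zz [-0.001  0.    -1.   ] w 0.038212450958257066 F [ 0.8 -0.3 -1.1] q6 [ 0.01 -0.33  2.21  0.    1.27  0.24]
[ 3.381e+02  7.040e+01 -1.000e-01]
```

```bash
python3 -m jog '[[[30,6,0,0,1],[80,17,0,0,1],[130,27,0,0,1],[180,37.5,0,0,1],[230,48,0,0,1],[280,58,0,0,1],[320,67,0,0,1],[338,70.4,0,0,1],[338,70.4,30,0,1],[338,70.4,60,0,1]]]'; python3 -m jog '[[[0,0,10,0,1],[0,0,15,0,1],[0,0,15,0,1],[0,0,15,0,1],[0,0,15,0,1],[0,0,15,0,1],[0,0,15,0,1],[0,0,15,0,1],[0,0,15,0,1],[0,0,15,0,1]]]'; python3 - <<'E'
from h import *
st(); print(rel(.5697,.3703,.0235))
E
```

```text
t: 81.8
eef_pos: [0.5704, 0.37, 0.0474]
eef_rot: [0.783, 0.622, 0.0, 0.0]
wrist_force: [-0.0, 0.5, -1.3]
gripper_width: 0.0382
grasp_force: 30.0
t: 83.05
eef_pos: [0.5702, 0.3702, 0.0322]
eef_rot: [0.783, 0.622, -0.0, -0.0]
wrist_force: [0.6, -0.2, -0.3]
gripper_width: 0.0386
grasp_force: 30.0
t 83.05 p [0.5702 0.3702 0.0322] x [ 0.226  0.974 -0.   ] y [ 0.974 -0.226 -0.   ] zz [-0. -0. -1.] w 0.03862375735237557 F [ 0.6 -0.2 -0.3] q6 [0.5  0.32 1.7  0.   1.13 0.72]
[ 0.  -0.5  8.7]
```

```bash
python3 -m jog '[[[0,-0.4,4,0,1],[0,-0.4,7,0,1],[0,-0.4,8,0,1],[0,-0.4,8.3,0,1],[0,-0.4,8.3,0,1],[0,-0.4,8.3,0,1],[0,-0.4,8.3,0,1],[0,-0.4,8.3,0,1],[0,-0.4,8.3,0,1],[0,-0.4,8.3,0,1]]]'; python3 -m jog '[[[0,0,0.4,0,1],[0,0,0.4,0,-0.1],[0,0,0.4,0,-0.1],[0,0,0.4,0,-0.1],[0,0,0.4,0,-0.1],[0,0,-15,0,-0.1],[0,0,-60,0,-0.1],[0,0,-110,0,-0.1],[-60,-40,-110,0,-0.1],[-120,-80,-110,0,-0.1]]]';  python3 -m jog '[[[-60,0,0,0,-0.2],[-120,0,0,0,-0.2],[-180,0,0,0,-0.2],[-180,0,0,0,-0.2],[-180,0,0,0,-0.2],[-180,0,0,0,-0.2],[-180,0,0,0,-0.2],[-180,0,0,0,-0.2],[-180,0,0,0,-0.2],[-180,0,0,0,-0.2]]]'; python3 - <<'E'
from h import *
st(); snap('top','x.png'); snap('side','x1.png')
for thr in(190,215): print(circ(outline('top',(155,168,187,196),.051,thr)), circ(outline('side',(278,262,307,290),.051,thr)))
g=lambda c,b:cv2.cvtColor(np.load(c+'.npz')['im'],cv2.COLOR_BGR2GRAY)[b[1]:b[3],b[0]:b[2]]
print(g('top',(156,168,186,196))//26)
print(g('side',(280,266,306,302))//26)
E
```

```text
t: 84.3
eef_pos: [0.5699, 0.3703, 0.0239]
eef_rot: [0.783, 0.622, -0.0, 0.0]
wrist_force: [-0.7, -0.3, 0.2]
gripper_width: 0.038
grasp_force: 30.0
t: 85.55
eef_pos: [0.4791, 0.2843, 0.1366]
eef_rot: [0.783, 0.622, 0.002, 0.001]
wrist_force: [-0.6, 0.1, 0.2]
gripper_width: 0.0525
grasp_force: 0.0
t: 86.8
eef_pos: [0.4382, 0.1094, 0.1339]
eef_rot: [0.783, 0.622, -0.0, -0.0]
wrist_force: [-0.3, -0.9, 0.9]
gripper_width: 0.0571
grasp_force: 0.0
t 86.8 p [0.4382 0.1094 0.1339] x [ 0.225  0.974 -0.   ] y [ 0.974 -0.225 -0.   ] zz [-0. -0. -1.] w 0.05709465282892577 F [-0.3 -0.9  0.9] q6 [ 0.13 -0.29  2.13  0.    1.3   0.35]
[570.4 370.2  43.1] [564.3 375.   52.5]
[570.2 370.   41.5] [564.9 375.4  50.4]
[[5 5 5 5 5 5 5 5 5 5 5 5 5 5 5 5 5 5 5 5 5 5 5 5 5 5 5 5 5 6]
 [5 5 5 5 5 5 5 5 5 5 5 5 5 5 5 5 5 5 5 5 5 5 5 5 5 5 5 5 5 5]
 [5 5 5 5 5 5 5 5 5 5 5 5 5 5 5 5 5 5 5 5 5 5 5 5 5 5 5 5 5 5]
 [5 5 5 5 5 5 5 5 5 6 6 7 7 7 6 6 6 5 6 5 5 5 5 6 5 6 5 5 5 5]
 [5 5 5 5 5 5 5 6 6 7 7 8 9 8 8 8 7 6 6 5 5 5 5 5 5 5 5 5 5 5]
 [5 5 5 5 5 5 6 7 8 8 8 8 8 8 8 8 8 8 7 6 5 5 5 5 5 5 5 5 5 5]
 [6 5 5 5 5 6 7 
[... 2651 characters left out ...]
 4 4 4 4 4 4 4 4 4 4 4 4 3 3 3 4 5 5 5]
 [5 5 5 5 5 4 4 4 4 4 4 4 4 4 4 4 4 4 4 3 3 4 5 5 5 5]
 [5 5 5 5 5 4 3 4 4 4 4 4 4 4 4 4 4 4 4 3 3 4 5 5 5 5]
 [5 5 5 5 5 4 3 4 4 4 4 4 4 4 4 4 4 4 4 3 3 4 5 5 5 5]
 [5 5 5 5 5 4 3 4 4 4 4 4 4 4 4 4 4 4 4 3 2 4 5 5 5 5]
 [5 5 5 5 5 4 4 4 4 4 4 4 4 4 4 4 4 4 4 3 2 3 4 5 5 5]
 [5 5 5 5 5 5 4 4 4 4 4 4 4 4 4 4 4 4 3 2 2 2 3 4 5 5]
 [5 5 5 5 5 5 5 5 4 4 4 4 4 4 4 4 4 4 3 2 2 2 3 4 5 5]
 [5 5 5 5 5 4 4 4 4 4 4 4 4 4 4 5 5 4 2 2 2 2 2 3 4 5]
 [5 5 5 5 5 4 4 4 4 4 4 4 4 4 4 4 4 3 2 2 2 2 2 3 4 5]
 [5 5 5 5 5 4 3 3 3 4 4 4 4 4 4 4 4 3 2 2 2 2 2 3 4 5]
 [5 5 5 5 5 4 3 2 3 3 3 3 3 3 3 3 3 3 2 3 3 2 2 3 5 5]
 [5 5 5 5 5 4 3 2 2 2 2 3 3 3 3 3 3 3 2 2 2 2 3 4 5 5]]
```

```bash
python3 -c "
from plant import arm
print(arm.job_done())"
```

```text
the job is handed in; nothing more can be done
None
```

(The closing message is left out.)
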